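Start the staining-jar air dryer

ROBOT

A 7-joint arm with a two-finger parallel gripper is mounted at the origin on the work surface. World frame = base frame: x ahead of the robot, y to its left, z up, the work surface at z = 0. Lengths are in m, angles in degrees, forces in N, time in s.
With the tool pointing down it reaches from about 0.4 to 0.925 m from the base axis. Payload 5.6 kg.
Tool frame: the origin (TCP) lies on the centre line of the jaws, within the pads' length; the fingertips stand 17 mm ahead of it and the grasp point (between the pads) lies 2 mm behind it; z points along the fingers, y is the line along which they close (so a half turn about z gives the same grasp; the last joint's range is limited). The gripper opens to 85 mm and grips with 20 to 120 N. Pads are 22 mm wide; open, the fingers measure 114 mm over their backs; the gripper's body (76 mm by 85 mm) begins 54 mm behind the grasp point. The pads swing forward as they close: fully open they stand 13 mm farther back than shut.
Start: joints at [62.567, 26.786, -0.665, 91.828, 0.344, 61.387, -3.226], TCP at [0.274, -0.589, 0.248] pointing down, gripper open.
Joint ranges: [-144.91, 144.91], [-17.63, 115.5], [-89.93, 88.59], [15.96, 139.68], [-74.01, 254.01], [8.47, 105.57], [-167.45, 167.45]. Speed limits (degrees/s): [147.25, 147.25, 180, 180, 180, 180, 180].

INTERFACE

Orientations are given as [roll, pitch, yaw] about the fixed x, y, z axes, in that order (R = Rz(yaw) Ry(pitch) Rx(roll)).
In Python, from workcell import r gives the robot as it stands.
- The arm moves only by the tool play_rows, never from a script. Its arguments are lists of equal length, an entry for each row: "translation": the shift along the tool's x, y, z in m, a list of three; "dr": the turn, a rotation vector about the tool's x, y, z in rad, a list of three. In form: {"translation": [[dx, dy, dz], ...], "dr": [[wx, wy, wz], ...]}. A call has 1 to 20 rows; each row is the pose to reach, as a shift and turn from the pose commanded when the call began, along the tool's axes at that moment; what a row does not reach only later rows make up. A row lasts 1/8 s, in which the tool goes at most 62.5 mm and 10.7 degrees, less where a joint would pass 70% of its speed; a pose out of reach is approached as far as the arm can. A call with a gripper value outside its range is refused whole. "grip" is the finger opening in m, from 0 to 0.0854, set as the call begins (left out, the last holds). The fingers move at their own pace and stop on an object; "grip_force" is the grip in N (left out, the last holds). Time passes only in rows, so rows that repeat a pose let the fingers close. It gives the time, the measured TCP pose, the force, the opening and the grip force at its end, in the units of the state.
- r.observe(): the state, without advancing time (a new reading comes with each control period).
- r.camera(name): name is "side" or "top"; returns a dict with "image" (420x560x3 uint8, blue, green, red), "fx", "fy", "cx", "cy" (pixels), "k1" (the pictures are not rectified: a ray, as slopes to the right and down, at radius r is drawn at 1 + k1 r^2 times it, then the intrinsics apply), "position" and "attitude" of the camera in the world. Camera axes: x right, y down, z forward; pixel columns grow to the right and rows downward; lengths in m; the calibration is good to about 2 mm. A picture is of the moment at which its call begins. There is no depth.
- r.close_job(): hands the job in; it is judged then, once.
The state is a dict: "t": time; "q": joint angles; "qvel": joint speeds; "tau": joint torques, N m; "eef_pos": TCP position; "tool_rot": TCP orientation; "wrist_force": force on the tool from outside, world axes, zero at the start; "ft_torque": the same for the moment, N m; "grip_width": finger opening in m; "finger_force": force on a finger pad.
Only numpy, scipy, OpenCV 4.12 (cv2) and the standard library are available. Lean on these libraries where they do the work, as an engineer would, in place of code of your own. Each camera call takes 0.05 s, during which the arm holds its last target. There are 200 camera calls.

TASK

Get the bench air dryer running: put every desiccant cartridge into its open drawer and push the drawer fully home, and stand every rinsed staining jar upside down over a peg of its own, with its rim flat on the deck. Only when all that is done, turn the yellow valve handle from closed until its black pointer end lines up with the red set mark. Leave the other things on the bench where they are.

Things in the scene. Friction and masses are not known exactly. Their poses are not given: they have to be found in the camera images.
- dryer: the air dryer, a white fixed housing 170 (x) x 500 (y) mm with a flat deck on top, 85 mm above the table; origin at the centre of its underside, -x is its front (towards the robot), z up. Its place and yaw change from start to start. Along the deck, from -y to +y: four steel pegs, then the valve
- peg0 (a point): foot of drying peg 0, on the deck surface (85 mm above the table): a steel post 16 mm in diameter, 55 mm high, with a tapered tip; pegs 100 mm apart
- peg1 (a point): foot of drying peg 1, on the deck surface (85 mm above the table): a steel post 16 mm in diameter, 55 mm high, with a tapered tip; pegs 100 mm apart
- peg2 (a point): foot of drying peg 2, on the deck surface (85 mm above the table): a steel post 16 mm in diameter, 55 mm high, with a tapered tip; pegs 100 mm apart
- peg3 (a point): foot of drying peg 3, on the deck surface (85 mm above the table): a steel post 16 mm in diameter, 55 mm high, with a tapered tip; pegs 100 mm apart
- drawer (a joint): how far the dryer's grey-fronted drawer stands open (m): 0 = home against its stop, starts 0.10 to 0.115; it slides along the dryer's x and stays where it is left (about 2.5 N friction)
- drawer_front (a point): the middle of the top edge of the outer face of the drawer front, 69 mm above the table; the drawer front is a plate 204 mm wide (y), 12 mm thick, reaching from 3 to 69 mm above the table. At home this point is 97 mm in front (-x) of the dryer's centre
- drawer_floor (a point): centre of the drawer's inner floor, 10 mm above the table; inside 136 (x) x 190 (y) mm, side walls up to 46 mm above the table; axes like the dryer's. The inner face of the front is 68 mm in -x of this point. With the drawer open, only the part in front of the housing (x of the dryer below -85 mm) is open to above; the housing has 73 mm headroom above the table inside
- valve (a joint): angle of the valve handle (rad): 0 = closed, pointer along the dryer's +x; grows counter-clockwise seen from above to 1.571; starts at 0 to 0.2, stays where left (0.08 N m friction)
- valve_handle (a point): on the valve's vertical axis at grip height, 115 mm above the table; its x axis points along the handle to the pointer end. The handle is a yellow bar 66 mm long (33 each way), 12 mm wide and 30 mm high, reaching from 97 to 127 mm above the table
- valve_pointer (a point): the black pointer end of the valve handle, 33 mm from the axis
- set_mark (a point): the red set mark on the white ring under the valve handle, 40 mm from the valve axis; its x axis points outwards from the valve axis. It stands at 0.6 to 1.25 rad of the valve's angle, different from start to start, and does not turn with the handle
- jar0: green square staining jar, open at one end, 46 x 46 mm outside, 76 mm long, walls 4 mm, closed end 5 mm thick, 110 g; origin at its middle, x points out of the mouth along its length (the rim is 38 mm from the origin). It starts lying on its side, mouth roughly away from the robot; may be absent (three or four of these jars are there)
- jar1: orange square staining jar, open at one end, 46 x 46 mm outside, 76 mm long, walls 4 mm, closed end 5 mm thick, 110 g; origin at its middle, x points out of the mouth along its length (the rim is 38 mm from the origin). It starts lying on its side, mouth roughly away from the robot; may be absent (three or four of these jars are there)
- jar2: blue square staining jar, open at one end, 46 x 46 mm outside, 76 mm long, walls 4 mm, closed end 5 mm thick, 110 g; origin at its middle, x points out of the mouth along its length (the rim is 38 mm from the origin). It starts lying on its side, mouth roughly away from the robot; may be absent (three or four of these jars are there)
- jar3: yellow square staining jar, open at one end, 46 x 46 mm outside, 76 mm long, walls 4 mm, closed end 5 mm thick, 110 g; origin at its middle, x points out of the mouth along its length (the rim is 38 mm from the origin). It starts lying on its side, mouth roughly away from the robot; may be absent (three or four of these jars are there)
- cartridge0: desiccant cartridge, white block with blue windows, 42 x 42 mm, 45 mm high, 120 g; origin at the centre of its underside, z up; one or two are there
- cartridge1: desiccant cartridge, white block with blue windows, 42 x 42 mm, 45 mm high, 120 g; origin at the centre of its underside, z up; one or two are there
- reagent: bystander: clear reagent jar with a green cap, 66 mm wide, 100 mm high; origin under its centre
- petri: bystander: closed petri dish, 92 mm wide, 18 mm high; origin under its centre
- stopper: bystander: dark rubber stopper, 32 mm wide, 28 mm high; origin under its centre
- tweezers: bystander: steel tweezers, 110 mm long, 10 mm high; origin at the middle, 2 mm below the table top

How it is judged:
By the outcome, as a careful person would: the job done as asked, in the order asked, and still so for the second after the job is handed in, with the robot touching nothing.
Of jar0, jar1, jar2, jar3 only 3 to 4 are there at a start; the rules pass over those that are not, and their reading is None.
Of cartridge0, cartridge1 only 1 to 2 are there at a start; the rules pass over those that are not, and their reading is None.
At some moment in a run one of jar0, jar1, jar2, jar3, cartridge0, cartridge1 may be knocked a few centimetres aside while the robot is not near it.
It also fails if it takes over 210 s, if anything falls off the work surface, if the arm or the gripper's body presses on something with over 40 N, if the wrist force passes 120 N, or if a joint passes its speed limit or range.

## Working session

There is one attempt and no reset: what is moved stays moved. The work goes in short steps, Python scripts to look and compute and a tool call to move; the robot and the scene stay as the last step left them, time stands still between calls to the robot, and variables do not carry over. Pictures are saved under pics/ and viewed, at most 14 in all, crops included, and the job is handed in when it is done.

Besides the shell and the picture viewer there is one more tool, called after "Request:" as name(argument=value, ...) on one line, values as JSON. play_rows: Moves the arm, as the interface text tells. Its arguments: {"type":"object","properties":{"translation":{"type":"array"},"dr":{"type":"array"},"grip":{"type":"number"},"grip_force":{"type":"number"}},"required":["translation","dr"]}

```bash
ls; mkdir -p pics
python3 - <<'E'
from workcell import r
import cv2
print(r.observe())
for n in ("top","side"):
    c=r.camera(n); cv2.imwrite(f"pics/{n}0.png",cv2.resize(c["image"],(800,600),interpolation=cv2.INTER_CUBIC)); print({k:v for k,v in c.items() if k!="image"})
E
```

```text
pics
{'t': 0.0, 'q': array([62.56818436, 26.83789297, -0.66528677, 91.88206174,  0.34301551,
       61.38718214, -3.22792363]), 'qvel': array([-0.07062894,  0.13962713, -0.00567538,  0.03798355,  0.09374552,
        0.01809464,  0.05632675]), 'tau': array([ 6.21132422e-04, -5.32385159e+01,  2.15394341e-02, -2.51301903e+01,
        1.13305738e-02,  7.73451378e-03,  1.99641647e-05]), 'eef_pos': array([ 0.27409143, -0.58878525,  0.24730863]), 'tool_rot': array([-1.79895044e+02,  6.39251799e-03,  2.49623499e+01]), 'wrist_force': array([0.09531706, 0.41154351, 0.45193659]), 'ft_torque': array([-0.02812868, -0.0362765 ,  0.06692323]), 'finger_force': 0.0, 'grip_width': 0.0855147737885908}
{'fx': 468.41196416680793, 'fy': 468.41196416680793, 'cx': 278.361918494726, 'cy': 217.09588829206672, 'k1': -0.0683413063021871, 'position': array([ 0.31341166, -0.01851953,  1.2752406 ]), 'attitude': array([-169.58446271,    1.20190896,  -88.59006008])}
{'fx': 537.3761234541547, 'fy': 537.3761234541547, 'cx': 282.26954125022434, 'cy': 204.57189859311495, 'k1': -0.16760181874501168, 'position': array([-0.11045431,  0.9910199 ,  0.80090441]), 'attitude': array([-121.25593621,   -0.87471261, -145.96500938])}
```

View pics/top0.png

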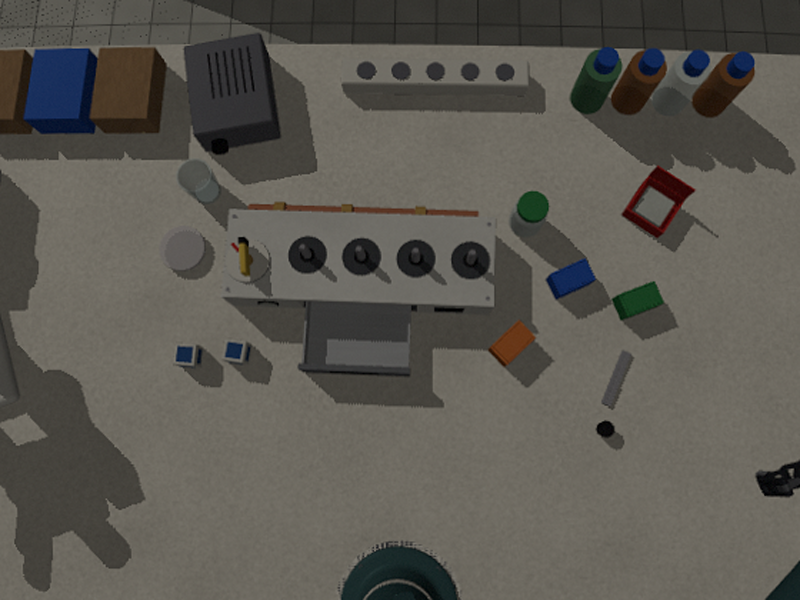

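View pics/side0.png

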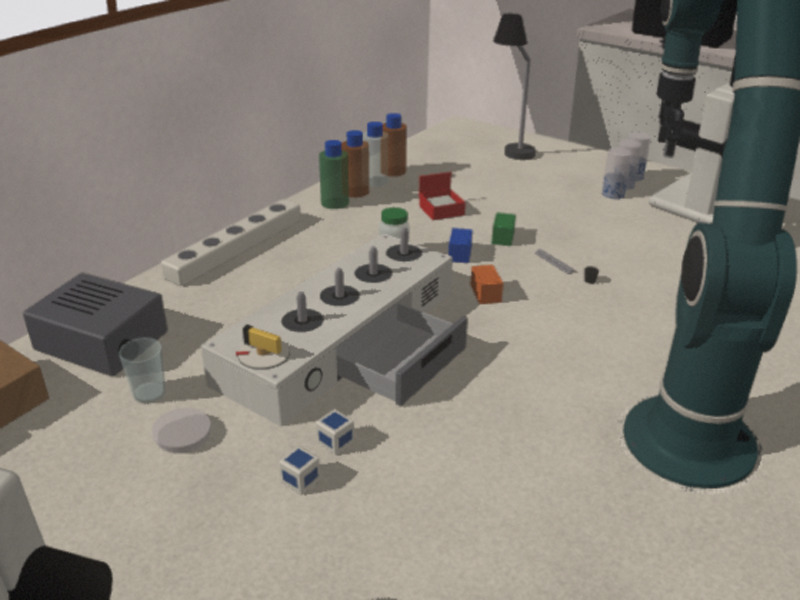

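The top view shows three jars, blue (571,278), green (638,301) and orange (512,343), with mouths away from the robot. There are two cartridges (187,356) and (236,352), the open drawer, four pegs, and the valve at (245,260). No yellow jar is present. I'll enlarge for measuring.

```bash
cat > h.py <<'E'
import numpy as np, cv2
from scipy.spatial.transform import Rotation as R
from workcell import r
def pix2w(c,uv,z):
    "raw pixel -> world at height z"
    K=np.array([[c["fx"],0,c["cx"]],[0,c["fy"],c["cy"]],[0,0,1]])
    s=cv2.undistortPoints(np.array([[uv]],float),K,np.array([c["k1"],0,0,0]),None,None)[0,0]
    d=R.from_euler("xyz",c["attitude"],degrees=True).as_matrix()@np.array([s[0],s[1],1])
    p=np.array(c["position"]); return p+d*(z-p[2])/d[2]
def w2pix(c,P):
    K=np.array([[c["fx"],0,c["cx"]],[0,c["fy"],c["cy"]],[0,0,1]])
    M=R.from_euler("xyz",c["attitude"],degrees=True).as_matrix().T
    q=(np.atleast_2d(P)-c["position"])@M.T
    return cv2.projectPoints(q,np.zeros(3),np.zeros(3),K,np.array([c["k1"],0,0,0]))[0][:,0]
def crop(c,x0,y0,w,h,s,name):
    cv2.imwrite(name,cv2.resize(c["image"][y0:y0+h,x0:x0+w],None,fx=s,fy=s,interpolation=cv2.INTER_CUBIC))
E
python3 - <<'E'
from h import *
c=r.camera("top")
crop(c,335,170,133,100,6,"pics/jars.png")
crop(c,118,140,133,100,6,"pics/left.png")
crop(c,200,140,160,120,5,"pics/dry.png")
E
```

```text
(no output)
```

View pics/jars.png

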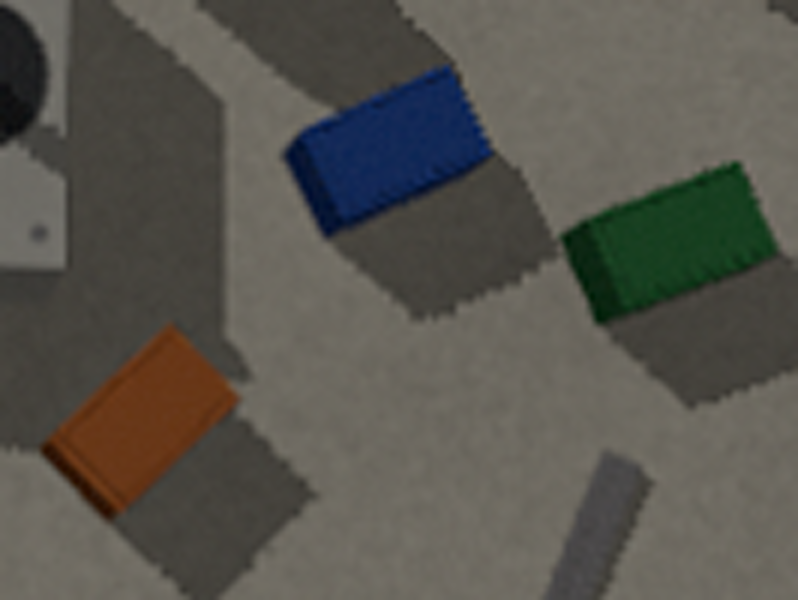

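View pics/left.png

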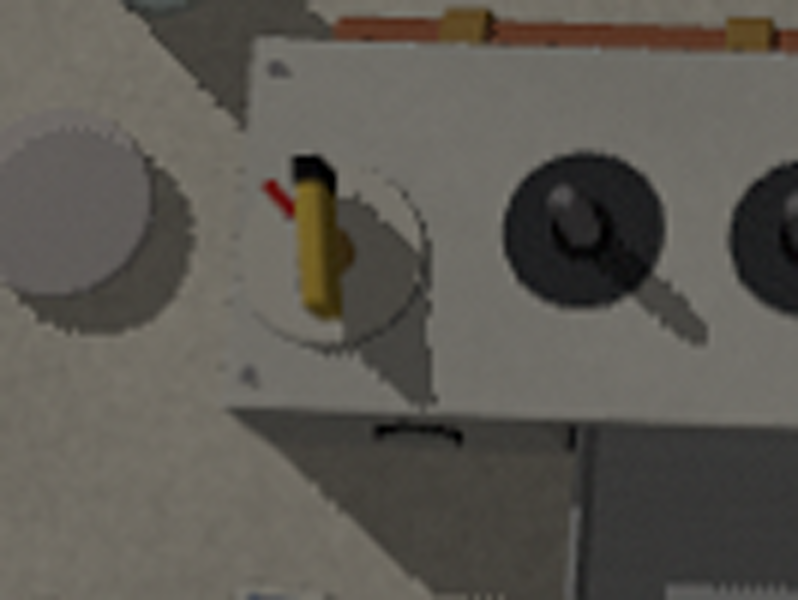

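View pics/dry.png

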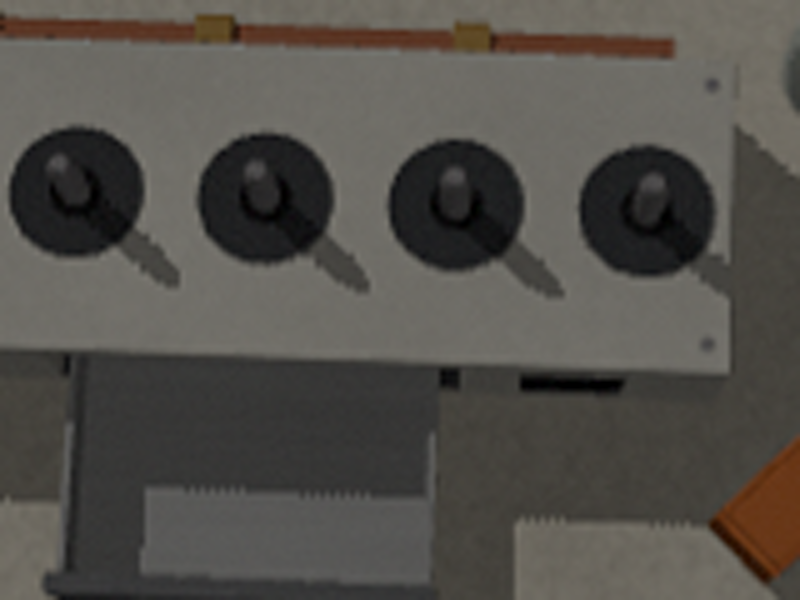

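Both crops show clear jar corners, peg discs, deck corners, valve handle and set mark. Now computing poses and checking sizes.

Run:
```python
from h import *
np.set_printoptions(precision=4,suppress=True)
c=r.camera("top"); 
W=lambda p,o,s,z:pix2w(c,(np.array(p)+.5)/s-.5+np.array(o),z)
J={"blue":[(302,138),(345,222),(492,152),(452,66)],"green":[(580,228),(620,312),(778,250),(740,163)],"orange":[(58,430),(125,512),(240,398),(172,325)]}
for k,v in J.items():
    P=np.array([W(p,(335,170),6,.046) for p in v]); m=P.mean(0)
    ax=(P[2]+P[3]-P[0]-P[1])/2; print(k,m,"L",np.linalg.norm(ax),"W",np.linalg.norm(P[1]-P[0]),np.linalg.norm(P[3]-P[2]),"yaw",np.degrees(np.arctan2(ax[1],ax[0])))
L=(118,140);D=(200,140)
tl=W((252,38),L,6,.085);bl=W((230,408),L,6,.085);tr=W((737,62),D,5,.085);br=W((728,374),D,5,.085)
print("deck",tl,bl,tr,br,np.linalg.norm(tl-tr),np.linalg.norm(bl-br),np.linalg.norm(tl-bl),np.linalg.norm(tr-br),"ctr",(tl+bl+tr+br)/4)
P=np.array([W(p,D,5,.085) for p in [(76,192),(265,198),(456,205),(647,211)]]);print("pegs",P,np.diff(P,axis=0)); d=P[0]-P[3];print("yaw",np.degrees(np.arctan2(d[1],d[0]))-90)
print("drawer front L",W((300,367),(0,0),1/.7,.069),W((410,373),(0,0),1/.7,.069))
print("handle ptr top",W((313,158),L,6,.127),"tail",W((322,305),L,6,.127),"mark",W((265,183),L,6,.088),W((293,212),L,6,.088),"ring",W((340,262),L,6,.087))
crop(c,112,225,100,75,8,"pics/cart.png")
s=r.camera("side");crop(s,140,210,110,82,7,"pics/valve.png")
```

```text
blue [ 0.6098 -0.3155  0.046 ] L 0.0758266332591394 W 0.04237580069769425 0.04292755646375441 yaw -63.21769119305357
green [ 0.5695 -0.4411  0.046 ] L 0.07914665977399574 W 0.04123992319854057 0.04240760856673679 yaw -67.33163705711794
orange [ 0.4846 -0.2027  0.046 ] L 0.07099731426557977 W 0.04611574539178711 0.043733443119864254 yaw -45.59418083783299
deck [0.7196 0.3362 0.085 ] [0.5502 0.3334 0.085 ] [ 0.7107 -0.1658  0.085 ] [ 0.5422 -0.1606  0.085 ] 0.5020442637087821 0.4940657442000397 0.16933813413915172 0.1686054152724071 ctr [0.6307 0.0858 0.085 ]
pegs [[ 0.6329  0.182   0.085 ]
 [ 0.6314  0.082   0.085 ]
 [ 0.6295 -0.0184  0.085 ]
 [ 0.6282 -0.1184  0.085 ]] [[-0.0015 -0.1     0.    ]
 [-0.0019 -0.1004  0.    ]
 [-0.0013 -0.1     0.    ]]
yaw -0.8865900579739616
drawer front L [0.4263 0.1872 0.069 ] [ 0.4202 -0.0124  0.069 ]
handle ptr top [0.6517 0.2931 0.127 ] tail [0.5871 0.2847 0.127 ] mark [0.6514 0.3244 0.088 ] [0.6383 0.3109 0.088 ] ring [0.6162 0.2886 0.087 ]
```

View pics/cart.png

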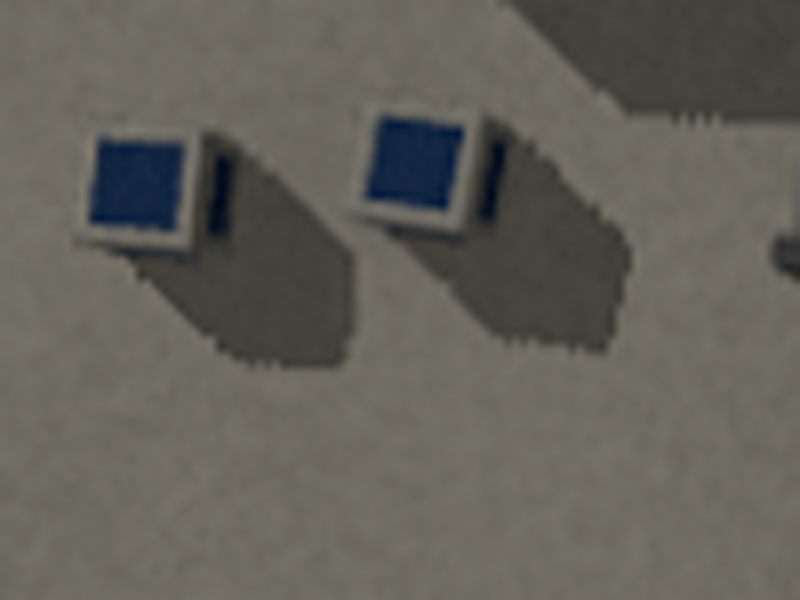

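Measurements check out: deck 0.50 × 0.17 m, pegs 100 mm apart, jars close to 76 × 46 mm, and the set mark's midpoint 40 mm from the valve axis. The cartridge crop shows blue tops centred at (138,184) and (417,164).

```bash
cat >> h.py <<'E'
def plan(*wps):
    "wps: (pos, roll,pitch,yaw deg) -> tool-frame shift / rotvec from measured pose"
    o=r.observe(); p=o["eef_pos"]; Rc=R.from_euler("xyz",o["tool_rot"],degrees=True)
    for q,rpy in wps:
        Rt=R.from_euler("xyz",rpy,degrees=True) if not isinstance(rpy,R) else rpy
        print(np.round(Rc.inv().apply(np.array(q)-p),4).tolist(),np.round((Rc.inv()*Rt).as_rotvec(),4).tolist())
E
python3 - <<'E'
from h import *
np.set_printoptions(precision=4,suppress=True)
c=r.camera("top")
for v in ([(97,137),(187,143),(180,230),(88,222)],[(378,115),(466,125),(455,210),(365,203)]):
    P=np.array([pix2w(c,(np.array(p)+.5)/8-.5+[112,225],.045) for p in v]); d=P[1]-P[0];e=P[0]-P[3]
    print(P.mean(0),np.linalg.norm(d),np.degrees(np.arctan2(d[1],d[0]))+90,np.degrees(np.arctan2(e[1],e[0])))
plan(([.45,-.1,.25],(180,0,90)),([.47,.30,.2],(180,0,175)))
E
```

```text
[0.448  0.4112 0.045 ] 0.0310006847560387 -2.357266601997381 -1.4460586804201554
[0.457  0.3172 0.045 ] 0.030138509035966154 -5.075642546237617 -4.534655059622724
[0.3657, -0.3693, -0.0018] [-0.0006, -0.0003, -1.1351]
[0.5527, -0.7234, 0.0484] [-0.0003, -0.0008, -2.6186]
```

Request:
play_rows(translation=[[0.366,-0.369,-0.002],[0.366,-0.369,-0.002],[0.366,-0.369,-0.002],[0.366,-0.369,-0.002],[0.366,-0.369,-0.002],[0.366,-0.369,-0.002],[0.366,-0.369,-0.002],[0.366,-0.369,-0.002],[0.553,-0.723,0.048],[0.553,-0.723,0.048],[0.553,-0.723,0.048],[0.553,-0.723,0.048],[0.553,-0.723,0.048],[0.553,-0.723,0.048],[0.553,-0.723,0.048],[0.553,-0.723,0.048],[0.553,-0.723,0.048],[0.553,-0.723,0.048]], dr=[[0,0,-1.135],[0,0,-1.135],[0,0,-1.135],[0,0,-1.135],[0,0,-1.135],[0,0,-1.135],[0,0,-1.135],[0,0,-1.135],[0,0,-2.62],[0,0,-2.62],[0,0,-2.62],[0,0,-2.62],[0,0,-2.62],[0,0,-2.62],[0,0,-2.62],[0,0,-2.62],[0,0,-2.62],[0,0,-2.62]], grip=0.066)

```text
t: 2.55
eef_pos: [0.4709, 0.2987, 0.2002]
tool_rot: [-180.0, 0.0, 174.8]
wrist_force: [-0.4, 0.1, 0.1]
grip_width: 0.0663
finger_force: 0.0
```

Run:
```python
from h import *
o=r.observe();print(o["q"],o["eef_pos"],o["tool_rot"])
plan(([.457,.317,.09],(180,0,175)),([.457,.317,.033],(180,0,175)))
```

```text
[  2.0631294   30.56984574 -49.60847238 105.09478336  27.48473511
  57.18303038  25.80726738] [0.47085805 0.29867655 0.20016502] [-1.79961476e+02  7.33735690e-03  1.74840895e+02]
[0.0155, 0.0171, 0.1102] [-0.0007, 0.0001, -0.0028]
[0.0155, 0.0171, 0.1672] [-0.0007, 0.0001, -0.0028]
```

Request:
play_rows(translation=[[0.0155,0.017,0.06],[0.0155,0.017,0.11],[0.0155,0.017,0.14],[0.0155,0.017,0.167],[0.0155,0.017,0.167],[0.0155,0.017,0.167]], dr=[[0,0,-0.003],[0,0,-0.003],[0,0,-0.003],[0,0,-0.003],[0,0,-0.003],[0,0,-0.003]])

```text
t: 3.3
eef_pos: [0.4573, 0.318, 0.0344]
tool_rot: [180.0, 0.1, 175.2]
wrist_force: [0.1, 0.3, -1.0]
grip_width: 0.0656
finger_force: 0.0
```

Request:
play_rows(translation=[[0,0,0],[0,0,0],[0,0,0],[0,0,0],[0,0,-0.04],[0,0,-0.1],[0,0,-0.1]], dr=[[0,0,0],[0,0,0],[0,0,0],[0,0,0],[0,0,0],[0,0,0],[0,0,0]], grip=0.03, grip_force=30)

```text
t: 4.18
eef_pos: [0.4587, 0.32, 0.138]
tool_rot: [179.7, 0.4, 175.2]
wrist_force: [-0.2, 0.3, -1.3]
grip_width: 0.0416
finger_force: 31.0
```

Run:
```python
from h import *
# drop: underside 10 mm floor; grasp was at z .033 over underside 0
plan(([.487,.128,.133],(180,0,178)),([.487,.128,.06],(180,0,178)),([.487,.128,.045],(180,0,178)))
```

```text
[-0.0441, -0.189, 0.0043] [0.0053, 0.0074, -0.0483]
[-0.0436, -0.1894, 0.0773] [0.0053, 0.0074, -0.0483]
[-0.0435, -0.1895, 0.0923] [0.0053, 0.0074, -0.0483]
```

Request:
play_rows(translation=[[-0.044,-0.189,0.0],[-0.044,-0.189,0.0],[-0.044,-0.189,0.0],[-0.044,-0.189,0.0],[-0.044,-0.189,0.04],[-0.044,-0.189,0.065],[-0.044,-0.189,0.08],[-0.044,-0.189,0.088],[-0.044,-0.189,0.088],[-0.044,-0.189,0.088]], dr=[[0,0,-0.048],[0,0,-0.048],[0,0,-0.048],[0,0,-0.048],[0,0,-0.048],[0,0,-0.048],[0,0,-0.048],[0,0,-0.048],[0,0,-0.048],[0,0,-0.048]])

```text
t: 5.42
eef_pos: [0.4851, 0.1262, 0.0457]
tool_rot: [180.0, 0.1, 178.0]
wrist_force: [0.5, 0.0, -0.5]
grip_width: 0.0418
finger_force: 30.5
```

Request:
play_rows(translation=[[0,0,0],[0,0,0],[0,0,0],[0,0,-0.05],[0,0,-0.1],[0,0,-0.1],[0,0,-0.1]], dr=[[0,0,0],[0,0,0],[0,0,0],[0,0,0],[0,0,0],[0,0,0],[0,0,0]], grip=0.056)

```text
t: 6.3
eef_pos: [0.4845, 0.1253, 0.145]
tool_rot: [-180.0, -0.0, 178.0]
wrist_force: [-0.1, 0.2, -0.2]
grip_width: 0.056
finger_force: 0.0
```

Run:
```python
from h import *
c=r.camera("top");crop(c,100,150,400,150,2,"pics/t1.png")
crop(c,112,215,180,90,4,"pics/t1b.png")
plan(([.448,.411,.14],(180,0,178)),([.448,.411,.033],(180,0,178)))
```

```text
[0.0462, 0.2843, 0.0042] [-0.0008, -0.0015, -0.0003]
[0.046, 0.2844, 0.1112] [-0.0008, -0.0015, -0.0003]
```

View pics/t1.png

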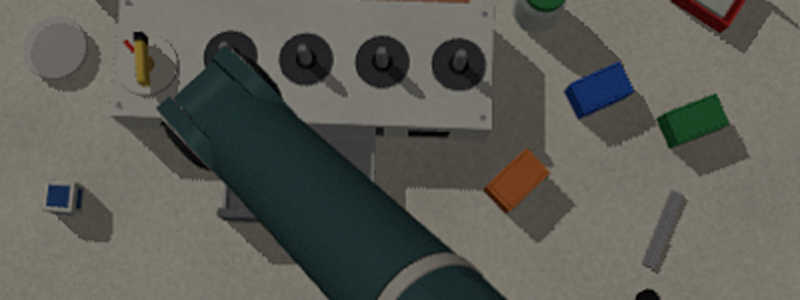

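The second cartridge is unmoved at (60,196) and the jars are unmoved too. Fetching it.

Request:
play_rows(translation=[[0.046,0.284,0.004],[0.046,0.284,0.004],[0.046,0.284,0.004],[0.046,0.284,0.004],[0.046,0.284,0.004],[0.046,0.284,0.04],[0.046,0.284,0.08],[0.046,0.284,0.111],[0.046,0.284,0.111],[0.046,0.284,0.111]], dr=[[0,0,0],[0,0,0],[0,0,0],[0,0,0],[0,0,0],[0,0,0],[0,0,0],[0,0,0],[0,0,0],[0,0,0]], grip=0.07)

```text
t: 7.6
eef_pos: [0.4484, 0.4118, 0.0345]
tool_rot: [180.0, -0.0, 178.0]
wrist_force: [0.3, -0.3, 0.1]
grip_width: 0.0701
finger_force: 0.0
```

Request:
play_rows(translation=[[0,0,0],[0,0,0],[0,0,0],[0,0,0],[0,0,-0.04],[0,0,-0.1],[0,0,-0.1],[0,0,-0.1]], dr=[[0,0,0],[0,0,0],[0,0,0],[0,0,0],[0,0,0],[0,0,0],[0,0,0],[0,0,0]], grip=0.03)

```text
t: 8.6
eef_pos: [0.4487, 0.4104, 0.1338]
tool_rot: [-179.9, 0.0, 178.0]
wrist_force: [-0.2, -0.8, -1.7]
grip_width: 0.0421
finger_force: 31.6
```

Run:
```python
from h import *
plan(([.487,.046,.133],(180,0,178)),([.487,.046,.047],(180,0,178)))
```

```text
[-0.0511, -0.3629, 0.0012] [-0.0011, 0.0001, -0.0005]
[-0.0511, -0.3628, 0.0872] [-0.0011, 0.0001, -0.0005]
```

Request:
play_rows(translation=[[-0.051,-0.363,0.0],[-0.051,-0.363,0.0],[-0.051,-0.363,0.0],[-0.051,-0.363,0.0],[-0.051,-0.363,0.0],[-0.051,-0.363,0.0],[-0.051,-0.363,0.0],[-0.051,-0.363,0.04],[-0.051,-0.363,0.065],[-0.051,-0.363,0.08],[-0.051,-0.363,0.087],[-0.051,-0.363,0.087],[-0.051,-0.363,0.087]], dr=[[0,0,0],[0,0,0],[0,0,0],[0,0,0],[0,0,0],[0,0,0],[0,0,0],[0,0,0],[0,0,0],[0,0,0],[0,0,0],[0,0,0],[0,0,0]])

```text
t: 10.22
eef_pos: [0.4875, 0.0469, 0.0479]
tool_rot: [180.0, 0.1, 178.0]
wrist_force: [0.7, 0.0, -1.1]
grip_width: 0.0412
finger_force: 31.6
```

Request:
play_rows(translation=[[0,0,0],[0,0,0],[0,0,0],[0,0,-0.05],[0,0,-0.1],[0,0,-0.1],[0,0,-0.1]], dr=[[0,0,0],[0,0,0],[0,0,0],[0,0,0],[0,0,0],[0,0,0],[0,0,0]], grip=0.056)

```text
t: 11.1
eef_pos: [0.4867, 0.0462, 0.147]
tool_rot: [-180.0, -0.0, 178.0]
wrist_force: [-0.9, -0.1, -0.8]
grip_width: 0.0564
finger_force: 0.0
```

Run:
```python
from h import *
o=r.observe();print(o["q"],o["eef_pos"])
s=r.camera("side");crop(s,180,180,200,150,4,"pics/s1.png")
plan(([.38,.0866,.16],(180,0,179)),([.38,.0866,.055],(180,0,179)))
```

```text
[ 31.3841551   29.19748299 -50.13896753 116.4019814   30.2513615
  48.10917961  51.79280044] [0.4866782  0.0461855  0.14699832]
[0.1077, 0.0366, -0.0134] [-0.0006, -0.0016, -0.0177]
[0.1075, 0.0367, 0.0916] [-0.0006, -0.0016, -0.0177]
```

View pics/s1.png

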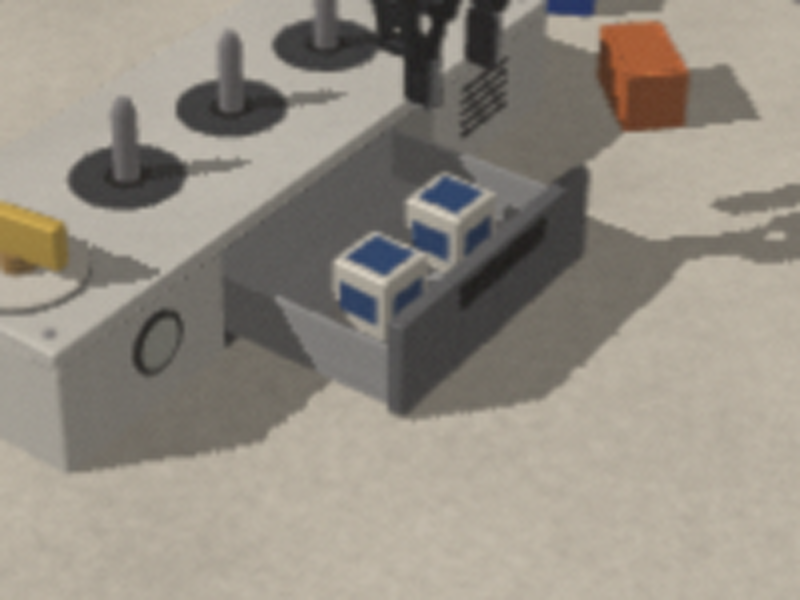

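Both cartridges stand in the drawer (tops at (452,193) and (380,257)). Next I push the drawer home.

Request:
play_rows(translation=[[0.05,0.037,-0.01],[0.092,0.037,-0.01],[0.092,0.037,-0.01],[0.092,0.037,0.04],[0.092,0.037,0.09],[0.092,0.037,0.09],[0.07,0.037,0.09],[0.055,0.037,0.09],[0.045,0.037,0.09],[0.035,0.037,0.09],[0.025,0.037,0.09],[0.015,0.037,0.09],[0.005,0.037,0.09],[-0.005,0.037,0.09],[-0.015,0.037,0.09],[-0.015,0.037,0.09]], dr=[[0,0,-0.018],[0,0,-0.018],[0,0,-0.018],[0,0,-0.018],[0,0,-0.018],[0,0,-0.018],[0,0,-0.018],[0,0,-0.018],[0,0,-0.018],[0,0,-0.018],[0,0,-0.018],[0,0,-0.018],[0,0,-0.018],[0,0,-0.018],[0,0,-0.018],[0,0,-0.018]])

```text
t: 13.15
eef_pos: [0.5048, 0.0827, 0.0573]
tool_rot: [-180.0, 0.1, 179.0]
wrist_force: [-0.3, 0.9, -0.2]
grip_width: 0.0563
finger_force: 0.0
```

Request:
play_rows(translation=[[-0.004,0,0],[-0.008,0,0],[-0.012,0,0],[-0.015,0,0],[-0.017,0,0]], dr=[[0,0,0],[0,0,0],[0,0,0],[0,0,0],[0,0,0]])

```text
t: 13.78
eef_pos: [0.5203, 0.0825, 0.0571]
tool_rot: [-180.0, -0.0, 179.0]
wrist_force: [-2.9, -0.8, 0.4]
grip_width: 0.0558
finger_force: 1.3
```

Request:
play_rows(translation=[[-0.002,0,0],[-0.003,0,0],[-0.004,0,0]], dr=[[0,0,0],[0,0,0],[0,0,0]])

```text
t: 14.15
eef_pos: [0.5222, 0.0826, 0.057]
tool_rot: [-179.9, -0.2, 179.0]
wrist_force: [-10.4, -1.5, 7.6]
grip_width: 0.0563
finger_force: 5.1
```

Request:
play_rows(translation=[[-0.002,0,0],[-0.003,0,0],[-0.003,0,0]], dr=[[0,0,0],[0,0,0],[0,0,0]])

```text
t: 14.52
eef_pos: [0.5223, 0.0827, 0.0568]
tool_rot: [-179.8, -0.5, 179.1]
wrist_force: [-16.6, -2.2, 12.9]
grip_width: 0.0558
finger_force: 8.4
```

Request:
play_rows(translation=[[0.02,0,0],[0.05,0,0],[0.05,0,-0.05],[0.05,0,-0.11],[0.05,0,-0.15],[0.05,0,-0.15]], dr=[[0,0,0],[0,0,0],[0,0,0],[0,0,0],[0,0,0],[0,0,0]])

```text
t: 15.28
eef_pos: [0.4802, 0.0846, 0.2106]
tool_rot: [179.9, 0.5, 179.0]
wrist_force: [-0.1, -0.1, -0.9]
grip_width: 0.0559
finger_force: 0.0
```

Run:
```python
from h import *
o=r.observe();print(o["q"],o["eef_pos"])
c=r.camera("top");crop(c,150,150,320,120,2.5,"pics/t2.png")
```

```text
[ 32.13425977  23.92422556 -55.70632555 113.89985715  24.59042814
  54.16260256  53.06921883] [0.48015189 0.08463965 0.21063778]
```

View pics/t2.png

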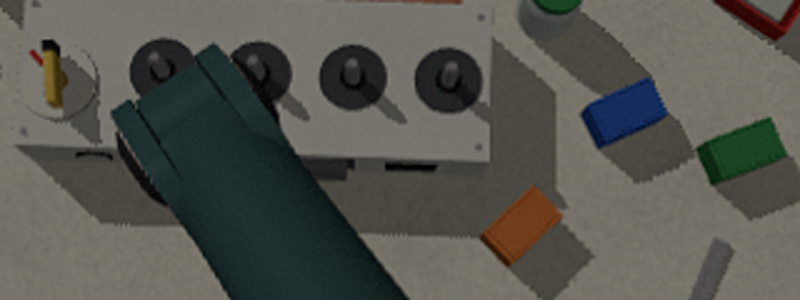

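The drawer is home: no tray shows below the housing edge, and it stopped at 17 N. The jars are unmoved. I'll do a quick kinematic fit to plan the tilted jar grasps.

```bash
cat > kin.py <<'E'
from h import *
from itertools import product
from scipy.optimize import least_squares
Q=np.array([[62.568,26.838,-.665,91.882,.343,61.387,-3.228],[2.063,30.570,-49.608,105.095,27.485,57.183,25.807],[31.384,29.197,-50.139,116.402,30.251,48.109,51.793],[32.134,23.924,-55.706,113.900,24.590,54.163,53.069]])
P=np.array([[.27409,-.58879,.24731],[.47086,.29868,.20017],[.48668,.04619,.1470],[.48015,.08464,.21064]])
E=np.array([[-179.895,.0064,24.962],[-179.961,.0073,174.841],[-180,0,178.0],[179.9,.5,179.0]])
T=R.from_euler("xyz",E,degrees=True)
def rots(q,s,o1,o7):
    ang=np.array(q)*s; ang[0]+=o1; ang[6]+=o7; A=[R.identity()]
    for a,x in zip(ang,"zyzyzyz"): A.append(A[-1]*R.from_euler(x,a,degrees=True))
    return A
E
cat > fit.py <<'E'
from kin import *
best=[]
for sg in product([1,-1],repeat=6):
    s=np.array([sg[0],1,sg[1],sg[2],sg[3],sg[4],sg[5]])
    f=lambda v:np.concatenate([(rots(q,s,v[0],v[1])[-1].inv()*t).as_rotvec() for q,t in zip(Q,T)])
    for v0 in product([-90,0,90,180],repeat=2):
        z=least_squares(f,v0,max_nfev=15); best.append((z.cost,s,z.x))
best.sort(key=lambda b:b[0])
for b in best[:3]: print(b)
_,s,v=best[0]
# position linear in segment lengths: base z, and vectors after joints 2..7
rowsA=[];rhs=[]
for q,p in zip(Q,P):
    A=rots(q,s,*v)
    cols=[np.array([0,0,1.])]+[A[k].apply([0,0,1]) for k in (2,4,6)]+[A[2].apply([1,0,0]),A[4].apply([1,0,0]),A[6].apply([1,0,0])]
    rowsA.append(np.array(cols).T);rhs.append(p)
Am=np.vstack(rowsA);b=np.concatenate(rhs)
for n in (4,7):
    x,res,_,_=np.linalg.lstsq(Am[:,:n],b,rcond=None);print(n,x,np.abs(Am[:,:n]@x-b).max())
E
python3 fit.py
```

```text
(np.float64(6.044778625497224e-07), array([-1,  1, -1,  1, -1,  1, -1]), array([ 4.98335471, 94.98360826]))
(np.float64(6.04477880336138e-07), array([-1,  1, -1,  1, -1,  1, -1]), array([ 4.98321023, 94.98346374]))
(np.float64(6.044795354180126e-07), array([-1,  1, -1,  1, -1,  1, -1]), array([ 5.0005447 , 95.00079819]))
4 [0.5250562  0.65187699 0.38412521 0.6827214 ] 0.06731032958812977
7 [0.89330393 0.61667316 0.48823243 0.93144815 0.02848461 0.02125146
 0.08051052] 0.07258683932751991
```

```bash
cat >> fit.py <<'E'
def sol(o1,n):
    Am=[]
    for q in Q:
        A=rots(q,s,o1,o1+90)
        Am.append(np.array([np.array([0,0,1.])]+[A[k].apply([0,0,1]) for k in (2,4,6)]+[A[2].apply([1,0,0]),A[4].apply([1,0,0]),A[6].apply([1,0,0])]).T)
    Am=np.vstack(Am); lam=1e-4*np.eye(n)
    x=np.linalg.lstsq(np.vstack([Am[:,:n],lam]),np.r_[P.ravel(),np.zeros(n)],rcond=None)[0]
    return x,np.abs(Am[:,:n]@x-P.ravel()).max()
for n in (4,6,7):
    o=min(np.arange(-6,6,.1),key=lambda o:sol(o,n)[1]); print(n,o,*sol(o,n))
E
python3 fit.py | tail -3
```

```text
6 -3.3000000000000096 [-0.67488414  0.47951136  0.47631974 -0.75986009  0.0297206   0.03186796] 0.004710541868688661
7 -3.20000000000001 [-0.57650155  0.48597598  0.51131025 -0.67186708  0.02560427  0.02937395
  0.03024944] 0.0033282037662505926
```

```bash
cat > ik.py <<'E'
from kin import *
s=np.array([-1,1,-1,1,-1,1,-1]); LO=np.array([-144.91,-17.63,-89.93,15.96,-74.01,8.47,-167.45]); HI=np.array([144.91,115.5,88.59,139.68,254.01,105.57,167.45])
o1=-3.2; SEG=np.array([.35,.486,.511,.2547,.0256,.0294,.0302])
def fk(q):
    A=rots(q,s,o1,o1+90); V=[np.array([0,0,1.])]+[A[k].apply([0,0,1]) for k in (2,4,6)]+[A[2].apply([1,0,0]),A[4].apply([1,0,0]),A[6].apply([1,0,0])]
    return np.array(V).T@SEG,A[-1]
def ik(q0,p,Rt):
    q0=np.clip(q0,LO+.1,HI-.1)
    def f(q):
        pp,RR=fk(q); return np.r_[(pp-p)*20,(RR.inv()*Rt).as_rotvec()*8,(q-q0)*5e-4]
    z=least_squares(f,q0,bounds=(LO,HI)); pp,RR=fk(z.x)
    return z.x,np.linalg.norm(pp-p)*1000,np.degrees((RR.inv()*Rt).magnitude())
def tool(zv,xv): 
    zv=zv/np.linalg.norm(zv); xv=xv-zv*(xv@zv); xv/=np.linalg.norm(xv); return R.from_matrix(np.array([xv,np.cross(zv,xv),zv]).T)
Z=np.array([0,0,1.]); hd=lambda d:np.array([np.cos(np.radians(d)),np.sin(np.radians(d)),0])
def grasp(az,a,sg): a=np.radians(a);m=hd(az);return tool(-np.cos(a)*Z+np.sin(a)*m,sg*(np.cos(a)*m+np.sin(a)*Z))
def place(az,a,sg): a=np.radians(a);n=hd(az);return tool(-np.sin(a)*Z+np.cos(a)*n,sg*(-np.cos(a)*Z-np.sin(a)*n))
E
python3 - <<'E'
from ik import *
np.set_printoptions(precision=0,suppress=True)
q=Q[3]
print(fk(q)[0]-P[3])
for nm,p,az in (("blue",[.6098,-.3155,.03],-63),("green",[.57,-.44,.03],-67),("orange",[.485,-.203,.03],-47)):
  for sg in (1,-1):
    g=ik(q,np.array([p[0],p[1],.2]),grasp(az,45,sg)); g2=ik(g[0],p,grasp(az,45,sg)); print(nm,sg,g2[0],"err %.1f %.1f"%g2[1:])
    for n in (-60,-30,0,30,60):
        h=ik(g[0],[.629,-.018,.14],place(n,45,sg)); print("    ",n,h[0],"err %.1f %.1f"%h[1:])
E
```

```text
[ 0. -0.  0.]
blue 1 [ 34.  50. -27. 109. 110.  49. 130.] err 0.0 0.0
     -60 [  7.  39. -32. 109.  82.  63. -48.] err 0.0 0.0
     -30 [ 43.  63. -73. 119. 119.  75. -25.] err 0.0 0.0
     0 [ 61.  82. -87. 123. 127.  63.  15.] err 0.0 0.0
     30 [ 60.  47. -65. 119.  79.   8.  62.] err 0.1 0.0
     60 [ 67.  70. -76. 105.  37.  38. 140.] err 0.0 0.0
blue -1 [ 33.  50. -27. 109. 110.  49. -50.] err 0.0 0.0
     -60 [ -65.   55.   62.  106.   -5.   29. -167.] err 0.0 0.0
     -30 [ -56.   38.   50.  116.   27.    8. -167.] err 13.8 3.2
     0 [  21.   23.  -28.  120.   80.    8. -167.] err 33.7 8.0
     30 [  60.   47.  -65.  119.   79.    8. -118.] err 0.1 0.0
     60 [ 67.  69. -76. 105.  36.  37. -40.] err 0.0 0.0
green 1 [ 44.  50. -26. 107. 114.  44. 133.] err 0.0 0.0
     -60 [  6.  39. -31. 109.  82.  63. -47.] err 0.0 0.0
     -30 [ 43.  62. -73. 119. 119.  74. -26.] err 0.0 0.0
     0 [ 61.  81. -86. 123. 127.  62.  15.] err 0.0 0.0
     30 [ 60.  47. -65. 119.  79.   8.  62.] err 0.1 0.0
     60 [ 67.  68. -75. 105.  34.  37. 141.] err 0.0 0.0
green -1 [ 44.  50. -26. 107
[... 359 characters left out ...]
.  48. -35. 133. 132.  57. 116.] err 0.0 0.0
     -60 [-64.  57.  67. 123. 254.   8. 114.] err 59.5 13.8
     -30 [ 40.  56. -67. 119. 116.  68. -30.] err 0.0 0.0
     0 [ 59.  73. -82. 123. 126.  56.   9.] err 0.0 0.0
     30 [ 60.  47. -65. 119.  79.   8.  61.] err 0.0 0.0
     60 [ 68.  73. -79. 105.  43.  40. 135.] err 0.0 0.0
orange -1 [ 47.  53. -44. 132. 133.  63. -57.] err 0.0 0.0
     -60 [ 19.  46. -48. 108.  90.  73. 132.] err 0.0 0.0
     -30 [ -56.   38.   50.  116.   27.    8. -167.] err 13.8 3.2
     0 [  21.   23.  -28.  120.   80.    8. -167.] err 33.7 8.0
     30 [  60.   47.  -65.  119.   79.    8. -119.] err 0.1 0.0
     60 [ 68.  77. -82. 105.  48.  42. -48.] err 0.0 0.0
```

Run:
```python
from ik import *
np.set_printoptions(precision=0,suppress=True)
o=r.observe()
for peg in ([.628,-.118],[.631,.082]):
  for n in (-60,-45):
    g=ik(o["q"],[.61,-.3155,.2],grasp(-63,45,1)); h=ik(g[0],[*peg,.21],place(n,45,1)); print(peg,n,h[0],h[1:])
G=grasp(-63,45,1)
plan(([.58,-.22,.27],G),([.61,-.3155,.2],G))
```

```text
[0.628, -0.118] -60 [ 15.  29. -30. 111.  79.  56. -36.] (np.float64(0.018530257030975092), np.float64(0.004036755062607194))
[0.628, -0.118] -45 [ 30.  30. -44. 117.  91.  50. -31.] (np.float64(0.02079288766349409), np.float64(0.004630084357197636))
[0.631, 0.082] -60 [ -6.  34. -28. 104.  69.  68. -42.] (np.float64(0.01610347269816987), np.float64(0.0033828344542841744))
[0.631, 0.082] -45 [  3.  32. -38. 110.  80.  62. -38.] (np.float64(0.01810620875308632), np.float64(0.0037952950919149862))
[-0.1067, -0.3021, -0.0609] [0.7972, 0.4851, -1.9377]
[-0.138, -0.3971, 0.0093] [0.7972, 0.4851, -1.9377]
```

Request:
play_rows(translation=[[-0.03,-0.05,-0.06],[-0.107,-0.302,-0.061],[-0.107,-0.302,-0.061],[-0.107,-0.302,-0.061],[-0.107,-0.302,-0.061],[-0.107,-0.302,-0.061],[-0.107,-0.302,-0.061],[-0.107,-0.302,-0.061],[-0.107,-0.302,-0.061],[-0.107,-0.302,-0.061],[-0.107,-0.302,-0.061],[-0.107,-0.302,-0.061],[-0.107,-0.302,-0.061],[-0.138,-0.397,0.009],[-0.138,-0.397,0.009],[-0.138,-0.397,0.009],[-0.138,-0.397,0.009]], dr=[[0.797,0.485,-1.938],[0.797,0.485,-1.938],[0.797,0.485,-1.938],[0.797,0.485,-1.938],[0.797,0.485,-1.938],[0.797,0.485,-1.938],[0.797,0.485,-1.938],[0.797,0.485,-1.938],[0.797,0.485,-1.938],[0.797,0.485,-1.938],[0.797,0.485,-1.938],[0.797,0.485,-1.938],[0.797,0.485,-1.938],[0.797,0.485,-1.938],[0.797,0.485,-1.938],[0.797,0.485,-1.938],[0.797,0.485,-1.938]], grip=0.066)

```text
t: 17.45
eef_pos: [0.609, -0.3147, 0.1974]
tool_rot: [179.7, -44.8, -62.8]
wrist_force: [0.6, 0.4, -0.1]
grip_width: 0.066
finger_force: 0.0
```

```bash
cat > look.py <<'E'
from ik import *
# jar blob centres (silhouettes), compare with the first ones for unseen knocks
c=r.camera("top"); hsv=cv2.cvtColor(c["image"],cv2.COLOR_BGR2HSV)
for n,lo,hi in (("blue",(105,120,40),(125,255,255)),("green",(50,100,30),(80,255,255)),("orange",(5,150,60),(16,255,255))):
    m=cv2.inRange(hsv,lo,hi); k,l,st,ce=cv2.connectedComponentsWithStats(m)
    for i in range(1,k):
        if st[i,4]>150: 
            pr=cv2.minAreaRect(np.argwhere(l==i)[:,::-1].astype(np.float32)); print(n,st[i,4],ce[i].round(1),np.round(pr[1],1),round(pr[2],1))
E
python3 - <<'E'
from look import *
np.set_printoptions(precision=2,suppress=True)
o=r.observe();print(o["q"],o["eef_pos"],o["tool_rot"], fk(o["q"])[0]-o["eef_pos"])
G=grasp(-63,45,1)
plan(([.61,-.3155,.2],G),([.61,-.3155,.03],G))
E
```

```text
blue 245 [423.9  41.9] [14.3 19.7] 26.6
blue 2602 [42.5 63.3] [49.3 58.8] 1.3
blue 245 [455.5  42.9] [14.4 19. ] 29.7
blue 245 [486.9  43.8] [14.1 19.4] 38.7
blue 255 [518.1  45.1] [14.1 19.1] 45.0
green 238 [410.8  68.8] [21.9 19.2] 26.6
green 367 [372.7 144.4] [20.5 21.2] 45.0
green 535 [446.1 209.9] [17.  32.1] 69.4
orange 214 [450.5  49.7] [25.1 25.2] 28.1
orange 233 [510.2  51.5] [24.9 33.2] 36.3
[ 48.23  36.6  -48.94 112.05  92.48  58.29 151.17] [ 0.61 -0.31  0.2 ] [179.75 -44.82 -62.7 ] [-0.02  0.02 -0.  ]
[0.0023, 0.0001, -0.0001] [0.0006, 0.0031, 0.0037]
[-0.1176, -0.0004, 0.1205] [0.0006, 0.0031, 0.0037]
```

Request:
play_rows(translation=[[-0.035,0,0.035],[-0.07,0,0.071],[-0.095,0,0.098],[-0.11,0,0.113],[-0.118,0,0.1205],[-0.118,0,0.1205],[-0.118,0,0.1205]], dr=[[0,0,0],[0,0,0],[0,0,0],[0,0,0],[0,0,0],[0,0,0],[0,0,0]])

```text
t: 18.38
eef_pos: [0.6094, -0.3171, 0.0312]
tool_rot: [179.8, -45.0, -62.8]
wrist_force: [-0.4, 0.2, 0.2]
grip_width: 0.0658
finger_force: 0.0
```

Run:
```python
from h import *
o=r.observe();print(o["q"],o["eef_pos"])
s=r.camera("side");crop(s,280,130,160,120,5,"pics/s2.png")
```

```text
[ 42.22133703  53.0534078  -40.34005728 113.10949452 111.30507419
  61.02632537 133.06905055] [ 0.60939628 -0.317067    0.03116342]
```

View pics/s2.png

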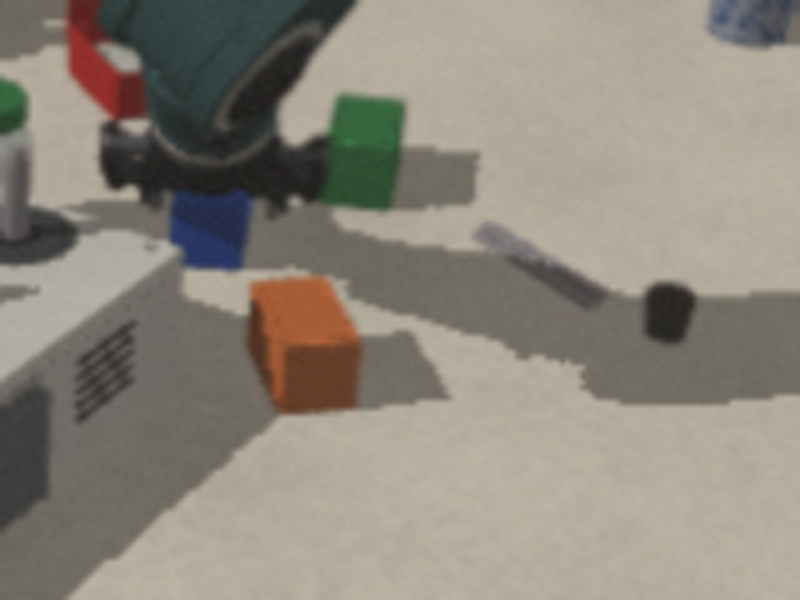

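The gripper straddles the blue jar at (210,230). The green and orange jars are clear of it, so I close and lift.

Request:
play_rows(translation=[[0,0,0],[0,0,0],[0,0,0],[0,0,0],[0.02,0,-0.02],[0.06,0,-0.06],[0.1,0,-0.1],[0.14,0,-0.14],[0.15,0,-0.15],[0.15,0,-0.15]], dr=[[0,0,0],[0,0,0],[0,0,0],[0,0,0],[0,0,0],[0,0,0],[0,0,0],[0,0,0],[0,0,0],[0,0,0]], grip=0.034, grip_force=35)

```text
t: 19.68
eef_pos: [0.6092, -0.3176, 0.242]
tool_rot: [179.6, -44.9, -62.8]
wrist_force: [-0.3, 0.3, -1.9]
grip_width: 0.0457
finger_force: 36.3
```

Run:
```python
from look import *
np.set_printoptions(precision=2,suppress=True)
o=r.observe();print(o["q"],o["eef_pos"])
# jar centre in hand: 8mm along u below TCP -> after placing TCP = peg -0.008 n
n=hd(-60); Pn=place(-60,45,1)
peg=np.array([.628,-.118,0])
plan((peg-.008*n+.26*Z,Pn),(peg-.008*n+.123*Z,Pn))
for z in (.26,.13): print(ik(o["q"],peg-.008*n+z*Z,Pn))
```

```text
blue 245 [423.9  41.9] [14.3 19.7] 26.6
blue 2602 [42.4 63.3] [50.1 58.8] 1.3
blue 246 [455.5  43. ] [14.1 19.4] 33.7
blue 245 [487.   43.8] [14.1 19.4] 38.7
blue 255 [518.1  45.1] [14.1 19.1] 45.0
blue 448 [427.6 170.2] [22.1 23.4] 60.9
green 228 [410.5  68.7] [23.4 18.7] 18.4
green 368 [372.7 144.4] [20.5 21.2] 45.0
green 536 [446.1 209.9] [17.  32.1] 69.4
orange 223 [450.   49.9] [24.9 30.1] 29.4
orange 240 [509.9  51.6] [24.9 33.2] 36.3
[ 49.57  32.53 -49.94 110.55  86.97  57.45 156.84] [ 0.61 -0.32  0.24]
[-0.1113, -0.1073, -0.1391] [0.0062, -0.0645, 3.1077]
[-0.2078, -0.1081, -0.0419] [0.0062, -0.0645, 3.1077]
(array([ 29.2 ,  29.44, -48.68, 110.31,  79.19,  64.58, -31.53]), np.float64(0.017416847142195616), np.float64(0.0035980776540808137))
(array([ 39.28,  58.74, -63.93, 110.64, 106.21,  81.97, -41.68]), np.float64(0.016888694868379725), np.float64(0.003386466102381904))
```

Request:
play_rows(translation=[[0.02,0,-0.02],[0.02,0,-0.02],[0,-0.03,-0.05],[-0.03,-0.05,-0.08],[-0.05,-0.07,-0.1],[-0.08,-0.08,-0.12],[-0.111,-0.107,-0.139],[-0.111,-0.107,-0.139],[-0.111,-0.107,-0.139],[-0.111,-0.107,-0.139],[-0.111,-0.107,-0.139],[-0.111,-0.107,-0.139],[-0.111,-0.107,-0.139],[-0.111,-0.107,-0.139],[-0.111,-0.107,-0.139],[-0.111,-0.107,-0.139],[-0.111,-0.107,-0.139],[-0.111,-0.107,-0.139],[-0.111,-0.107,-0.139],[-0.111,-0.107,-0.139]], dr=[[0,0,1.5],[0,0,1.5],[0,0,1.5],[0,0,1.5],[0,0,1.5],[0,0,1.5],[0,0,1.5],[0,0,1.5],[0.006,-0.065,3.108],[0.006,-0.065,3.108],[0.006,-0.065,3.108],[0.006,-0.065,3.108],[0.006,-0.065,3.108],[0.006,-0.065,3.108],[0.006,-0.065,3.108],[0.006,-0.065,3.108],[0.006,-0.065,3.108],[0.006,-0.065,3.108],[0.006,-0.065,3.108],[0.006,-0.065,3.108]])

```text
t: 22.22
eef_pos: [0.6245, -0.1112, 0.2608]
tool_rot: [180.0, 45.0, 120.1]
wrist_force: [0.0, -0.1, -1.2]
grip_width: 0.0456
finger_force: 36.2
```

```bash
cat > pl.py <<'E'
from look import *
def pl(peg,z,off=.008,az=-60):
    n=hd(az); plan((np.array([*peg,0])-off*n+z*Z,place(az,45,1)))
E
python3 - <<'E'
from pl import *
np.set_printoptions(precision=2,suppress=True)
o=r.observe();print(o["q"],o["eef_pos"],o["tool_rot"])
pl([.628,-.118],.21);pl([.628,-.118],.13)
s=r.camera("side");crop(s,230,110,160,120,5,"pics/s3.png")
E
```

```text
blue 246 [423.9  42. ] [14.3 19.7] 26.6
blue 2601 [42.5 63.3] [49.3 58.8] 1.3
blue 244 [455.6  42.9] [14.4 19. ] 29.7
blue 245 [486.9  43.8] [14.1 19.4] 38.7
blue 256 [518.1  45.1] [14.1 19.1] 45.0
blue 530 [336.2 158.2] [25.5 27.3] 63.4
green 225 [410.7  68.9] [21.9 19.1] 21.8
green 367 [372.7 144.3] [20.5 21.2] 45.0
green 535 [446.1 209.9] [17.  32.1] 69.4
orange 241 [449.3  50.2] [24.9 31.5] 29.4
orange 250 [509.2  51.9] [24.4 33.6] 36.9
orange 494 [358.3 239.5] [17.  29.7] 45.0
[ 26.69  28.9  -47.9  110.84  76.98  67.15 -31.47] [ 0.62 -0.11  0.26] [179.94  45.06 120.04]
[0.0364, -0.0005, 0.0358] [0.0015, 0.001, 0.0005]
[0.093, -0.0005, 0.0923] [0.0015, 0.001, 0.0005]
```

View pics/s3.png

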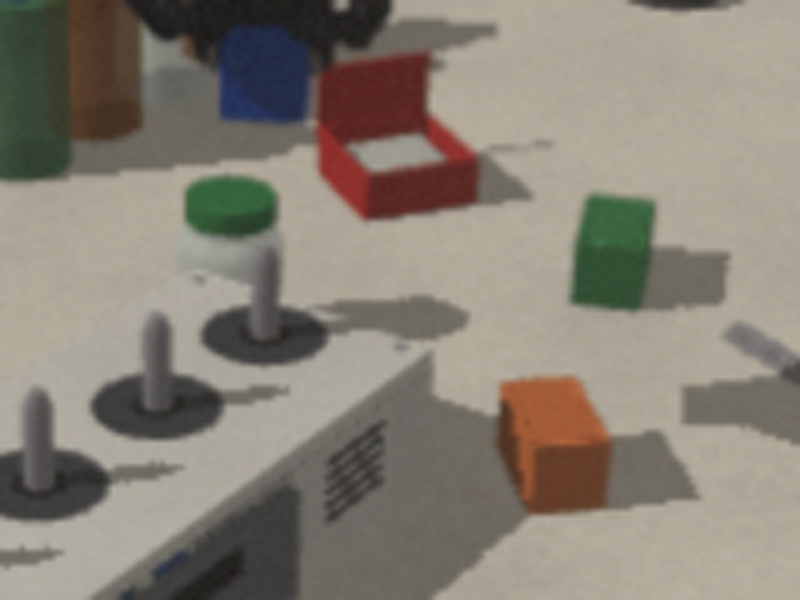

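The blue jar hangs mouth down at (264,75), directly above peg3 in this view. Lowering it.

Request:
play_rows(translation=[[0.02,0,0.02],[0.036,0,0.036],[0.055,0,0.055],[0.075,0,0.075],[0.088,0,0.088],[0.093,0,0.092],[0.093,0,0.092]], dr=[[0,0,0],[0,0,0],[0,0,0],[0,0,0],[0,0,0],[0,0,0],[0,0,0]])

```text
t: 23.2
eef_pos: [0.6248, -0.1104, 0.1308]
tool_rot: [179.9, 45.1, 120.0]
wrist_force: [-0.3, -0.5, -0.5]
grip_width: 0.0456
finger_force: 36.3
```

Request:
play_rows(translation=[[0.0014,0,0.0014],[0.0028,0,0.0028],[0.0035,0,0.0035],[0.0035,0,0.0035]], dr=[[0,0,0],[0,0,0],[0,0,0],[0,0,0]])

```text
t: 23.7
eef_pos: [0.6247, -0.1106, 0.1258]
tool_rot: [179.9, 45.1, 120.0]
wrist_force: [0.5, -0.6, -1.2]
grip_width: 0.0455
finger_force: 36.3
```

Still hanging, so I go down a little more.

Request:
play_rows(translation=[[0.0014,0,0.0014],[0.0021,0,0.0021],[0.0021,0,0.0021]], dr=[[0,0,0],[0,0,0],[0,0,0]])

```text
t: 24.08
eef_pos: [0.6246, -0.1106, 0.1226]
tool_rot: [179.9, 45.1, 120.0]
wrist_force: [0.1, 0.1, -0.7]
grip_width: 0.0458
finger_force: 36.3
```

Request:
play_rows(translation=[[0.0007,0,0.0007],[0.0014,0,0.0014],[0.0014,0,0.0014]], dr=[[0,0,0],[0,0,0],[0,0,0]])

```text
t: 24.45
eef_pos: [0.6247, -0.1105, 0.1221]
tool_rot: [179.9, 45.2, 119.9]
wrist_force: [-4.7, 2.1, 7.4]
grip_width: 0.0456
finger_force: 36.8
```

Contact at 7 N. Releasing and retreating along the tool axis.

Request:
play_rows(translation=[[0,0,0],[0,0,0],[0,0,0],[0,0,-0.03],[0,0,-0.08],[0,0,-0.13],[0,0,-0.13],[0,0,-0.13]], dr=[[0,0,0],[0,0,0],[0,0,0],[0,0,0],[0,0,0],[0,0,0],[0,0,0],[0,0,0]], grip=0.064)

```text
t: 25.45
eef_pos: [0.5784, -0.0318, 0.2123]
tool_rot: [179.9, 45.1, 119.9]
wrist_force: [0.6, 0.7, 0.5]
grip_width: 0.0637
finger_force: 0.0
```

Run:
```python
from pl import *
np.set_printoptions(precision=2,suppress=True)
o=r.observe();print(o["q"],o["eef_pos"],o["tool_rot"])
s=r.camera("side");c=r.camera("top")
a=s["image"][130:250,180:370]; b=c["image"][120:260,300:490]
im=np.vstack([cv2.resize(x,None,fx=3,fy=3,interpolation=cv2.INTER_CUBIC) for x in (a,b)])
cv2.imwrite("pics/c1.png",cv2.resize(im,(438,600)))
print(im.shape)
G=grasp(-67,45,1)
plan(([.57,-.30,.27],G),([.5695,-.4411,.15],G))
```

```text
blue 245 [423.9  41.9] [14.3 19.7] 26.6
blue 2602 [42.5 63.3] [50.1 58.8] 1.3
blue 244 [455.5  42.9] [14.4 19. ] 29.7
blue 245 [487.   43.8] [14.1 19.4] 38.7
blue 255 [518.1  45.1] [14.1 19.1] 45.0
blue 499 [329.7 177.1] [23.2 23.3] 60.9
green 199 [410.6  69.9] [22.6 16.6] 13.0
green 368 [372.7 144.3] [21. 21.] 90.0
green 536 [446.1 210. ] [17. 32.] 69.0
orange 248 [449.   50.4] [24.9 31.5] 29.4
orange 255 [509.1  52. ] [24.3 34.4] 37.6
orange 478 [358.4 239.4] [17.  29.7] 45.0
[ 17.85  32.02 -48.83 116.24  77.45  72.28 -44.55] [ 0.58 -0.03  0.21] [179.98  45.09 119.94]
(780, 570, 3)
[-0.2024, -0.1407, 0.1199] [-0.0016, 0.1309, -3.053]
[-0.2037, -0.2115, 0.2911] [-0.0016, 0.1309, -3.053]
```

View pics/c1.png

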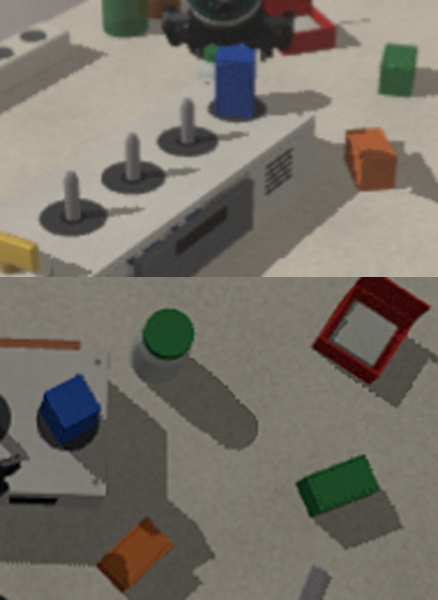

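Blue stands on peg3 in both views, at (235,85) and (70,410). Green and orange are unmoved, so green is next.

Request:
play_rows(translation=[[-0.05,0,-0.05],[-0.09,-0.02,-0.04],[-0.12,-0.05,0.0],[-0.15,-0.08,0.04],[-0.17,-0.11,0.08],[-0.202,-0.141,0.12],[-0.202,-0.141,0.12],[-0.202,-0.141,0.12],[-0.202,-0.141,0.12],[-0.202,-0.141,0.12],[-0.202,-0.141,0.12],[-0.202,-0.141,0.12],[-0.203,-0.17,0.19],[-0.204,-0.2,0.25],[-0.204,-0.211,0.291],[-0.204,-0.211,0.291],[-0.204,-0.211,0.291],[-0.204,-0.211,0.291],[-0.204,-0.211,0.291],[-0.204,-0.211,0.291]], dr=[[0,0,-1.5],[0,0,-1.5],[0,0,-1.5],[0,0,-1.5],[0,0,-1.5],[0,0,-1.5],[0,0,-1.5],[0,0,-1.5],[-0.002,0.131,-3.053],[-0.002,0.131,-3.053],[-0.002,0.131,-3.053],[-0.002,0.131,-3.053],[-0.002,0.131,-3.053],[-0.002,0.131,-3.053],[-0.002,0.131,-3.053],[-0.002,0.131,-3.053],[-0.002,0.131,-3.053],[-0.002,0.131,-3.053],[-0.002,0.131,-3.053],[-0.002,0.131,-3.053]], grip=0.068)

```text
t: 28.1
eef_pos: [0.571, -0.4398, 0.1512]
tool_rot: [-179.8, -45.0, -67.1]
wrist_force: [-0.1, 0.2, -0.1]
grip_width: 0.0681
finger_force: 0.0
```

Run:
```python
from pl import *
np.set_printoptions(precision=2,suppress=True)
o=r.observe();print(o["q"],o["eef_pos"],o["tool_rot"])
plan(([.5695,-.4411,.03],grasp(-67,45,1)))
```

```text
blue 245 [423.9  41.9] [14.3 19.7] 26.6
blue 2599 [42.4 63.3] [49.3 58.8] 1.3
blue 245 [455.5  42.9] [14.4 19.3] 29.7
blue 243 [487.   43.8] [14.1 19.4] 38.7
blue 255 [518.1  45.1] [14.1 19.1] 45.0
blue 500 [329.8 177. ] [23.3 23.2] 60.3
green 237 [410.7  68.7] [21.9 18.8] 26.6
green 366 [372.7 144.3] [20.5 21.2] 45.0
orange 196 [451.7  49.4] [25.  18.6] 28.1
orange 203 [511.9  50.7] [25.4 19.3] 32.7
orange 487 [358.4 239.5] [17. 29.] 45.0
[ 52.29  38.5  -37.35 111.13  99.47  47.99 148.81] [ 0.57 -0.44  0.15] [-179.8   -45.    -67.08]
[-0.0853, 0.0023, 0.0862] [-0.0025, -0.0, -0.0009]
```

Request:
play_rows(translation=[[-0.035,0.001,0.035],[-0.06,0.002,0.06],[-0.078,0.002,0.079],[-0.085,0.002,0.086],[-0.085,0.002,0.086],[-0.085,0.002,0.086]], dr=[[0,0,0],[0,0,0],[0,0,0],[0,0,0],[0,0,0],[0,0,0]])

```text
t: 28.9
eef_pos: [0.5706, -0.4413, 0.0318]
tool_rot: [-179.8, -45.1, -67.1]
wrist_force: [-0.7, -0.2, -0.1]
grip_width: 0.0678
finger_force: 0.0
```

Request:
play_rows(translation=[[0,0,0],[0,0,0],[0,0,0],[0,0,0],[0.02,0,-0.02],[0.06,0,-0.06],[0.1,0,-0.1],[0.14,0,-0.14],[0.15,0,-0.15],[0.15,0,-0.15]], dr=[[0,0,0],[0,0,0],[0,0,0],[0,0,0],[0,0,0],[0,0,0],[0,0,0],[0,0,0],[0,0,0],[0,0,0]], grip=0.034, grip_force=35)

```text
t: 30.15
eef_pos: [0.5696, -0.4413, 0.244]
tool_rot: [-179.7, -45.1, -67.1]
wrist_force: [-0.7, -0.7, -2.4]
grip_width: 0.0457
finger_force: 36.4
```

Run:
```python
from pl import *
np.set_printoptions(precision=2,suppress=True)
o=r.observe();print(o["q"],o["eef_pos"],o["tool_rot"])
pl([.6295,-.018],.27);pl([.6295,-.018],.13)
```

```text
blue 245 [423.9  41.9] [14.3 19.7] 26.6
blue 2602 [42.5 63.3] [50.1 58.8] 1.4
blue 244 [455.6  42.9] [14.1 19.1] 33.7
blue 245 [487.   43.8] [14.1 19.4] 38.7
blue 256 [518.1  45. ] [14.1 19.8] 45.0
blue 503 [329.8 177. ] [23.2 23.4] 61.4
green 226 [410.5  68.7] [22.2 18.5] 24.4
green 368 [372.7 144.4] [20.5 21.2] 45.0
green 407 [484.7 188.1] [20.5 21.7] 69.4
orange 203 [451.3  49.4] [25.2 18.6] 28.1
orange 229 [510.4  51.3] [24.9 33.2] 36.3
orange 485 [358.4 239.5] [17.  28.3] 45.0
[ 54.63  29.92 -39.6  108.91  86.27  46.32 162.09] [ 0.57 -0.44  0.24] [-179.86  -44.99  -67.02]
[-0.2447, -0.2207, -0.2835] [0.0002, -0.1286, 3.0523]
[-0.3437, -0.2204, -0.1844] [0.0002, -0.1286, 3.0523]
```

Request:
play_rows(translation=[[0.02,0,-0.02],[-0.01,-0.03,-0.06],[-0.04,-0.06,-0.1],[-0.07,-0.09,-0.14],[-0.1,-0.11,-0.17],[-0.13,-0.14,-0.19],[-0.17,-0.17,-0.22],[-0.2,-0.19,-0.25],[-0.245,-0.221,-0.284],[-0.245,-0.221,-0.284],[-0.245,-0.221,-0.284],[-0.245,-0.221,-0.284],[-0.245,-0.221,-0.284],[-0.245,-0.221,-0.284],[-0.245,-0.221,-0.284],[-0.245,-0.221,-0.284],[-0.245,-0.221,-0.284],[-0.245,-0.221,-0.284],[-0.245,-0.221,-0.284],[-0.245,-0.221,-0.284]], dr=[[0,0,1.5],[0,0,1.5],[0,0,1.5],[0,0,1.5],[0,0,1.5],[0,0,1.5],[0,0,1.5],[0,0,1.5],[0,-0.129,3.052],[0,-0.129,3.052],[0,-0.129,3.052],[0,-0.129,3.052],[0,-0.129,3.052],[0,-0.129,3.052],[0,-0.129,3.052],[0,-0.129,3.052],[0,-0.129,3.052],[0,-0.129,3.052],[0,-0.129,3.052],[0,-0.129,3.052]])

```text
t: 32.7
eef_pos: [0.6258, -0.0104, 0.2698]
tool_rot: [-179.9, 45.0, 120.1]
wrist_force: [0.2, 1.0, -0.9]
grip_width: 0.0455
finger_force: 36.3
```

Run:
```python
from pl import *
np.set_printoptions(precision=2,suppress=True)
o=r.observe();print(o["q"],o["eef_pos"],o["tool_rot"])
pl([.6295,-.018],.13)
```

```text
blue 245 [423.9  41.9] [14.3 19.7] 26.6
blue 2601 [42.5 63.3] [49.3 58.8] 1.4
blue 244 [455.5  42.9] [14.1 19.4] 33.7
blue 245 [487.   43.8] [14.1 19.4] 38.7
blue 255 [518.1  45.1] [14.1 19.1] 45.0
blue 497 [329.8 177.1] [23.2 23.1] 60.9
green 205 [410.9  69.1] [22.1 18.3] 18.4
green 368 [372.7 144.4] [20.5 21.2] 45.0
green 508 [291.5 155.5] [28.2 22.3] 57.5
orange 249 [449.   50.4] [24.9 33.7] 29.4
orange 264 [508.9  52.1] [24.1 36.9] 38.7
orange 486 [358.  239.6] [17.  29.7] 45.0
[ 10.47  27.97 -40.87 107.48  69.71  71.38 -34.28] [ 0.63 -0.01  0.27] [-179.95   44.99  120.1 ]
[0.0987, -0.0006, 0.0993] [0.0003, -0.0002, 0.0012]
```

Request:
play_rows(translation=[[0.03,0,0.03],[0.05,0,0.05],[0.07,0,0.07],[0.085,0,0.085],[0.095,0,0.095],[0.099,0,0.099],[0.101,0,0.101],[0.102,0,0.102],[0.103,0,0.103],[0.103,0,0.103]], dr=[[0,0,0],[0,0,0],[0,0,0],[0,0,0],[0,0,0],[0,0,0],[0,0,0],[0,0,0],[0,0,0],[0,0,0]])

```text
t: 34.0
eef_pos: [0.626, -0.0104, 0.125]
tool_rot: [180.0, 45.0, 120.0]
wrist_force: [0.1, -0.5, -0.6]
grip_width: 0.0455
finger_force: 36.4
```

Request:
play_rows(translation=[[0.0007,0,0.0007],[0.0014,0,0.0014],[0.0014,0,0.0014]], dr=[[0,0,0],[0,0,0],[0,0,0]])

```text
t: 34.38
eef_pos: [0.6261, -0.0103, 0.1242]
tool_rot: [180.0, 45.1, 120.0]
wrist_force: [-3.3, 0.5, 7.3]
grip_width: 0.0458
finger_force: 36.9
```

Contact. Release and retreat, then check for orange.

Request:
play_rows(translation=[[0,0,0],[0,0,0],[0,0,0],[0,0,-0.03],[0,0,-0.08],[0,0,-0.13],[0,0,-0.15],[0,0,-0.15],[0,0,-0.15]], dr=[[0,0,0],[0,0,0],[0,0,0],[0,0,0],[0,0,0],[0,0,0],[0,0,0],[0,0,0],[0,0,0]], grip=0.064)

```text
t: 35.5
eef_pos: [0.5728, 0.0794, 0.2274]
tool_rot: [-179.8, 45.0, 120.0]
wrist_force: [0.5, 0.2, 1.4]
grip_width: 0.0639
finger_force: 0.0
```

Run:
```python
from pl import *
np.set_printoptions(precision=2,suppress=True)
o=r.observe();print(o["q"],o["eef_pos"],o["tool_rot"])
# predicted silhouettes of placed jars
for peg in ([.628,-.118],[.6295,-.018]): print(w2pix(c,[[*peg,.161]]),w2pix(c,[[*peg,.123]]))
# orange: fit pose by silhouette of box
m=cv2.inRange(hsv,(5,150,60),(16,255,255)); k,l,st,ce=cv2.connectedComponentsWithStats(m)
i=[i for i in range(k) if np.hypot(*(ce[i]-[358,239]))<15]; print(i)
M=(l==i[0])
def mask(v):
    B=np.array([[x,y,z] for x in(-.038,.038) for y in(-.023,.023) for z in(0,.046)]); t=R.from_euler("z",v[2],degrees=True)
    h=cv2.convexHull((w2pix(c,t.apply(B)+[v[0],v[1],0])*16).astype(np.int32)); out=np.zeros(M.shape,np.uint8); cv2.fillConvexPoly(out,h,1,shift=4); return out>0
best=max(((lambda A:(A&M).sum()/(A|M).sum())(mask(v)),v) for v in [(x,y,a) for x in np.arange(.468,.504,.002) for y in np.arange(-.222,-.184,.002) for a in range(-60,-34,2)])
print(best)
G=grasp(best[1][2],45,1)
plan(([.50,-.12,.28],G),([best[1][0],best[1][1],.15],G))
```

```text
blue 244 [423.9  41.9] [14.3 19.6] 29.7
blue 2603 [42.5 63.3] [50.1 58.8] 1.3
blue 245 [455.5  42.9] [14.4 19.3] 29.7
blue 245 [487.   43.8] [14.1 19.4] 38.7
blue 255 [518.1  45.1] [14.1 19.1] 45.0
blue 499 [329.7 177.1] [23.3 23.2] 60.3
green 193 [410.3  69.4] [22.5 18.3] 18.4
green 367 [372.7 144.4] [20.5 21.2] 45.0
green 478 [290.7 175.7] [23.7 21.4] 60.9
orange 257 [448.7  50.5] [24.9 33.7] 29.4
orange 279 [507.8  52.8] [24.7 42.2] 37.4
orange 489 [358.1 239.6] [17.  29.7] 45.0
[  0.76  31.51 -42.62 110.61  68.41  76.99 -46.42] [0.57 0.08 0.23] [-179.79   45.02  120.04]
[[331.46 174.01]] [[330.11 178.07]]
[[290.8  172.65]] [[290.73 176.75]]
[32]
(np.float64(0.8563922942206655), (np.float64(0.48400000000000004), np.float64(-0.20199999999999999), -44))
[-0.1335, -0.1626, 0.0596] [0.0001, 0.2958, 2.9302]
[-0.086, -0.217, 0.1963] [0.0001, 0.2958, 2.9302]
```

Green stands on peg2 (silhouette matches prediction), and orange is fitted at (0.484, -0.202), yaw -45. I'll rotate the negative way to keep joint 7 in range.

Request:
play_rows(translation=[[-0.04,0,-0.04],[-0.06,-0.03,-0.03],[-0.08,-0.06,-0.01],[-0.1,-0.1,0.02],[-0.1335,-0.163,0.06],[-0.1335,-0.163,0.06],[-0.1335,-0.163,0.06],[-0.1335,-0.163,0.06],[-0.1335,-0.163,0.06],[-0.1335,-0.163,0.06],[-0.1335,-0.163,0.06],[-0.1335,-0.163,0.06],[-0.1335,-0.163,0.06],[-0.1335,-0.163,0.06],[-0.1335,-0.163,0.06],[-0.11,-0.18,0.12],[-0.086,-0.217,0.196],[-0.086,-0.217,0.196],[-0.086,-0.217,0.196],[-0.086,-0.217,0.196]], dr=[[0,0,-1.6],[0,0,-1.6],[0,0,-1.6],[0,0,-1.6],[0,0,-1.6],[0,0,-1.6],[0,0,-1.6],[0,0,-1.6],[0,0.296,2.93],[0,0.296,2.93],[0,0.296,2.93],[0,0.296,2.93],[0,0.296,2.93],[0,0.296,2.93],[0,0.296,2.93],[0,0.296,2.93],[0,0.296,2.93],[0,0.296,2.93],[0,0.296,2.93],[0,0.296,2.93]], grip=0.066)

```text
t: 38.05
eef_pos: [0.4853, -0.1996, 0.1514]
tool_rot: [-179.6, -45.0, -44.2]
wrist_force: [0.4, 0.2, 0.7]
grip_width: 0.0659
finger_force: 0.0
```

Run:
```python
from pl import *
np.set_printoptions(precision=2,suppress=True)
o=r.observe();print(o["q"],o["eef_pos"],o["tool_rot"])
plan(([.484,-.202,.15],grasp(-45,45,1)),([.484,-.202,.03],grasp(-45,45,1)))
```

```text
blue 245 [423.9  41.9] [14.3 19.7] 26.6
blue 2601 [42.5 63.3] [49.3 58.8] 1.3
blue 245 [455.5  42.8] [14.4 19. ] 31.0
blue 244 [487.   43.8] [14.1 19.4] 38.7
blue 255 [518.1  45.1] [14.1 19.1] 45.0
blue 498 [329.8 177. ] [23.2 23.2] 60.9
green 234 [411.3  68.7] [22.6 18.7] 20.6
green 365 [372.8 144.3] [20.5 20.5] 45.0
green 476 [290.7 175.7] [23.7 21.2] 61.4
orange 195 [451.6  49.4] [25.  18.6] 28.1
orange 207 [511.6  50.9] [25.5 23.5] 32.7
orange 243 [363.5 234.7] [17.  14.1] 45.0
[ 40.44  24.29 -40.94 138.1  112.91  44.2  129.31] [ 0.49 -0.2   0.15] [-179.6   -45.1   -44.16]
[-0.0009, 0.0031, 0.0018] [-0.0174, -0.0017, 0.0103]
[-0.0859, 0.0037, 0.0865] [-0.0174, -0.0017, 0.0103]
```

Request:
play_rows(translation=[[-0.035,0.003,0.035],[-0.06,0.003,0.06],[-0.078,0.003,0.079],[-0.085,0.003,0.086],[-0.085,0.003,0.086],[-0.085,0.003,0.086]], dr=[[-0.017,-0.002,0.01],[-0.017,-0.002,0.01],[-0.017,-0.002,0.01],[-0.017,-0.002,0.01],[-0.017,-0.002,0.01],[-0.017,-0.002,0.01]])

```text
t: 38.85
eef_pos: [0.4843, -0.2023, 0.0316]
tool_rot: [179.9, -45.0, -44.8]
wrist_force: [0.8, 0.4, -0.3]
grip_width: 0.0664
finger_force: 0.0
```

Request:
play_rows(translation=[[0,0,0],[0,0,0],[0,0,0],[0,0,0],[0.02,0,-0.02],[0.06,0,-0.06],[0.1,0,-0.1],[0.14,0,-0.14],[0.15,0,-0.15],[0.15,0,-0.15]], dr=[[0,0,0],[0,0,0],[0,0,0],[0,0,0],[0,0,0],[0,0,0],[0,0,0],[0,0,0],[0,0,0],[0,0,0]], grip=0.034, grip_force=35)

```text
t: 40.1
eef_pos: [0.4842, -0.2025, 0.2442]
tool_rot: [179.9, -45.2, -44.9]
wrist_force: [-0.5, 0.7, -1.1]
grip_width: 0.0453
finger_force: 36.4
```

Run:
```python
from pl import *
np.set_printoptions(precision=2,suppress=True)
o=r.observe();print(o["q"],o["eef_pos"],o["tool_rot"])
pl([.6314,.082],.29);pl([.6314,.082],.13)
```

```text
blue 246 [423.9  42. ] [14.3 19.7] 26.6
blue 2603 [42.5 63.3] [49.3 58.8] 1.3
blue 243 [455.6  42.8] [14.4 19. ] 31.0
blue 244 [487.   43.8] [14.1 19.4] 38.7
blue 254 [518.1  45.1] [14.1 19.1] 45.0
blue 506 [329.7 177. ] [23.2 23.5] 60.9
green 256 [410.6  68.4] [22.5 19.2] 21.3
green 367 [372.7 144.3] [20.5 21.2] 45.0
green 476 [290.7 175.6] [23.7 21.3] 60.3
orange 195 [451.7  49.3] [25.  18.6] 28.1
orange 218 [510.9  51.2] [21.8 37.8] 86.2
orange 521 [376.  223.8] [21.2 26.2] 45.0
[ 45.06   9.48 -43.4  134.55  90.02  34.03 151.34] [ 0.48 -0.2   0.24] [179.79 -44.98 -44.82]
[-0.0395, -0.3076, -0.1077] [-0.0, -0.2718, -2.942]
[-0.1526, -0.308, 0.0054] [-0.0, -0.2718, -2.942]
```

Request:
play_rows(translation=[[0.03,0,-0.03],[0.03,-0.04,-0.05],[0.02,-0.08,-0.06],[0.01,-0.12,-0.07],[0.0,-0.16,-0.08],[-0.01,-0.2,-0.09],[-0.02,-0.25,-0.1],[-0.04,-0.308,-0.108],[-0.04,-0.308,-0.108],[-0.04,-0.308,-0.108],[-0.04,-0.308,-0.108],[-0.04,-0.308,-0.108],[-0.04,-0.308,-0.108],[-0.04,-0.308,-0.108],[-0.04,-0.308,-0.108],[-0.04,-0.308,-0.108],[-0.04,-0.308,-0.108],[-0.04,-0.308,-0.108],[-0.04,-0.308,-0.108],[-0.04,-0.308,-0.108]], dr=[[0,0,1.6],[0,0,1.6],[0,0,1.6],[0,0,1.6],[0,0,1.6],[0,0,1.6],[0,0,1.6],[0,0,1.6],[0,-0.272,-2.942],[0,-0.272,-2.942],[0,-0.272,-2.942],[0,-0.272,-2.942],[0,-0.272,-2.942],[0,-0.272,-2.942],[0,-0.272,-2.942],[0,-0.272,-2.942],[0,-0.272,-2.942],[0,-0.272,-2.942],[0,-0.272,-2.942],[0,-0.272,-2.942]])

```text
t: 42.65
eef_pos: [0.6273, 0.0898, 0.2881]
tool_rot: [-179.7, 44.9, 120.4]
wrist_force: [-0.1, 0.3, -0.9]
grip_width: 0.0457
finger_force: 36.3
```

```bash
python3 - <<'E' | tail -3
from pl import *
np.set_printoptions(precision=2,suppress=True)
o=r.observe();print(o["q"],o["eef_pos"],o["tool_rot"])
pl([.6314,.082],.13)
E
```

```text
orange 541 [245.3 151.5] [29.5 21.9] 63.4
[ -0.11  30.35 -40.67 101.05  65.61  79.44 -36.1 ] [0.63 0.09 0.29] [-179.73   44.92  120.33]
[0.1113, 0.0002, 0.1128] [-0.0007, -0.0015, 0.004]
```

Request:
play_rows(translation=[[0.03,0,0.03],[0.055,0,0.056],[0.075,0,0.076],[0.095,0,0.096],[0.106,0,0.107],[0.111,0,0.1125],[0.113,0,0.1145],[0.114,0,0.1155],[0.1145,0,0.116],[0.1145,0,0.116]], dr=[[-0.001,-0.001,0.004],[-0.001,-0.001,0.004],[-0.001,-0.001,0.004],[-0.001,-0.001,0.004],[-0.001,-0.001,0.004],[-0.001,-0.001,0.004],[-0.001,-0.001,0.004],[-0.001,-0.001,0.004],[-0.001,-0.001,0.004],[-0.001,-0.001,0.004]])

```text
t: 43.95
eef_pos: [0.6283, 0.0891, 0.1272]
tool_rot: [179.7, 45.0, 119.7]
wrist_force: [0.7, 0.6, -0.9]
grip_width: 0.0455
finger_force: 36.5
```

Request:
play_rows(translation=[[0.0007,0,0.0007],[0.0014,0,0.0014],[0.0014,0,0.0014]], dr=[[0,0,0],[0,0,0],[0,0,0]])

```text
t: 44.32
eef_pos: [0.628, 0.089, 0.1247]
tool_rot: [179.7, 45.0, 119.7]
wrist_force: [-0.4, -0.4, -1.1]
grip_width: 0.0457
finger_force: 36.5
```

Request:
play_rows(translation=[[0.0007,0,0.0007],[0.0014,0,0.0014],[0.0014,0,0.0014]], dr=[[0,0,0],[0,0,0],[0,0,0]])

```text
t: 44.7
eef_pos: [0.628, 0.089, 0.1227]
tool_rot: [179.7, 45.0, 119.7]
wrist_force: [-0.2, 0.5, -1.1]
grip_width: 0.0456
finger_force: 36.5
```

Request:
play_rows(translation=[[0.0007,0,0.0007],[0.0014,0,0.0014],[0.0014,0,0.0014]], dr=[[0,0,0],[0,0,0],[0,0,0]])

```text
t: 45.08
eef_pos: [0.6282, 0.0891, 0.1215]
tool_rot: [179.7, 45.1, 119.7]
wrist_force: [-1.6, 0.8, 4.9]
grip_width: 0.0456
finger_force: 36.3
```

Request:
play_rows(translation=[[0,0,0],[0,0,0],[0,0,0],[0,0,-0.03],[0,0,-0.08],[0,0,-0.13],[0,0,-0.15],[-0.07,0,-0.22],[-0.07,0,-0.22],[-0.07,0,-0.22]], dr=[[0,0,0],[0,0,0],[0,0,0],[0,0,0],[0,0,0],[0,0,0],[0,0,0],[0,0,0],[0,0,0],[0,0,0]], grip=0.064)

```text
t: 46.32
eef_pos: [0.5757, 0.1803, 0.3283]
tool_rot: [179.3, 45.0, 119.3]
wrist_force: [-1.0, -0.3, -1.7]
grip_width: 0.0642
finger_force: 0.0
```

Run:
```python
from pl import *
np.set_printoptions(precision=2,suppress=True)
o=r.observe();print(o["q"],o["eef_pos"],o["tool_rot"]);print(w2pix(c,[[.6314,.082,.161],[.6314,.082,.123]]))
s=r.camera("side");c=r.camera("top")
a=cv2.resize(s["image"][130:290,120:380],(800,492),interpolation=cv2.INTER_CUBIC)[:,:]
a=cv2.resize(a,(400,246)); b=cv2.resize(c["image"][140:240,110:370],(780,300),interpolation=cv2.INTER_CUBIC)
# valve: tight crops from both cameras x7
v=cv2.resize(c["image"][155:205,150:200],(300,300),interpolation=cv2.INTER_CUBIC)
w=np.zeros((600,800,3),np.uint8); w[:246,:400]=a; w[:300,430:730]=v; w[300:,:780]=b
cv2.imwrite("pics/c2.png",w)
for y in (10,190): plan(([.55,.29,.27],(180,0,y)),([.618,.289,.16],(180,0,y))); print(ik(o["q"],[.618,.289,.16],R.from_euler("xyz",(180,0,y),degrees=True)))
```

```text
blue 245 [423.9  41.9] [14.3 19.7] 26.6
blue 2599 [42.5 63.3] [49.3 58.8] 1.3
blue 244 [455.5  42.9] [14.1 19.1] 33.7
blue 243 [487.   43.8] [14.1 19.4] 38.7
blue 256 [518.1  45.1] [14.1 19.1] 45.0
blue 497 [329.8 177.1] [23.3 23.2] 60.3
green 204 [410.9  68.9] [21.9 19.7] 26.6
green 367 [372.7 144.4] [20.5 21.2] 45.0
green 478 [290.7 175.7] [23.7 21.2] 61.4
orange 253 [448.7  50.5] [25.1 33.6] 29.1
orange 275 [507.8  52.8] [24.1 42.6] 38.7
orange 464 [251.6 174.1] [24.6 19.7] 61.9
[ -8.05  29.   -43.84  98.52  60.63  88.1  -40.1 ] [0.58 0.18 0.33] [179.63  45.03 119.55]
[[250.31 171.19]
 [251.49 175.32]]
[0.1149, 0.0337, -0.0382] [0.7479, 0.5243, 1.8037]
[0.1682, 0.0921, 0.0642] [0.7479, 0.5243, 1.8037]
(array([  -7.18,   40.04,  -31.02,   87.99,   22.91,   58.39, -124.39]), np.float64(0.0050865953549963745), np.float64(0.0012464894292020649))
[0.1149, 0.0337, -0.0382] [-0.4791, 0.6834, -1.1581]
[0.1682, 0.0921, 0.0642] [-0.4791, 0.6834, -1.1581]
(array([ 11.8 ,  57.26, -66.17,  87.26,  54.13,  71.73,  37.6 ]), np.float64(0.006056389608330719), np.float64(0.0014225971499723044))
```

View pics/c2.png

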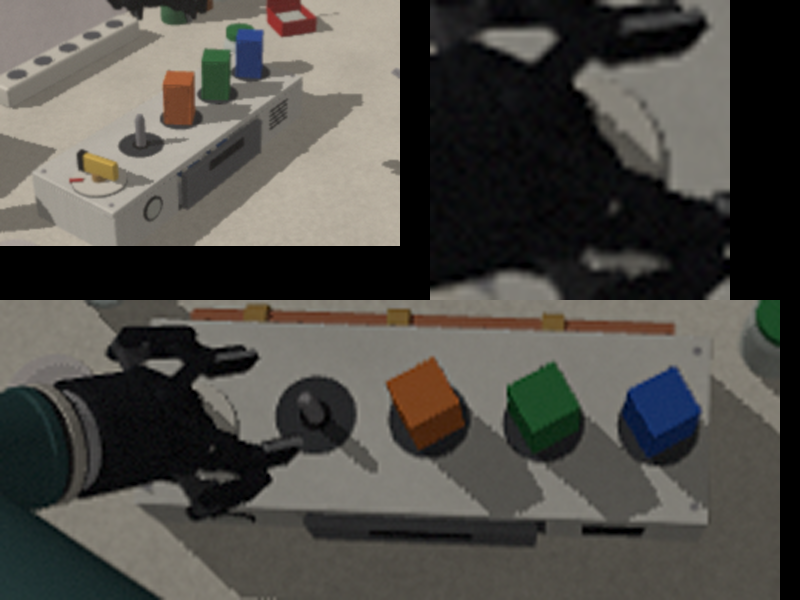

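All three jars stand inverted on their pegs: orange (180,98), green (215,75), blue (250,55). The drawer is shut and peg0 is free. Now the valve.

Request:
play_rows(translation=[[0.03,0.02,-0.04],[0.06,0.04,-0.03],[0.09,0.07,0.0],[0.12,0.09,0.0],[0.12,0.09,0.0],[0.12,0.09,0.0],[0.12,0.09,0.0],[0.12,0.09,0.0],[0.12,0.09,0.0],[0.12,0.09,0.0],[0.12,0.09,0.0],[0.12,0.09,0.0]], dr=[[-0.479,0.683,-1.158],[-0.479,0.683,-1.158],[-0.479,0.683,-1.158],[-0.479,0.683,-1.158],[-0.479,0.683,-1.158],[-0.479,0.683,-1.158],[-0.479,0.683,-1.158],[-0.479,0.683,-1.158],[-0.479,0.683,-1.158],[-0.479,0.683,-1.158],[-0.479,0.683,-1.158],[-0.479,0.683,-1.158]], grip=0.045)

```text
t: 47.98
eef_pos: [0.61, 0.2998, 0.2417]
tool_rot: [180.0, 0.2, -169.9]
wrist_force: [-0.3, 0.3, 0.3]
grip_width: 0.045
finger_force: 0.0
```

```bash
cat > valve.py <<'E'
from h import *
s=r.camera("side"); X0,X1,Y0,Y1=140,230,220,275
hsv=cv2.cvtColor(s["image"],cv2.COLOR_BGR2HSV)[Y0:Y1,X0:X1]
red=((hsv[...,0]<7)|(hsv[...,0]>173))&(hsv[...,1]>140)&(hsv[...,2]>60); p=np.argwhere(red)[:,::-1]+[X0,Y0]
print("red n",len(p)); W=np.array([pix2w(s,u,.088) for u in p]); 
m=W.mean(0); d=np.linalg.svd(W-m)[2][0]; t=(W-m)@d; print("mark",m.round(4),"dir",np.degrees(np.arctan2(d[1],d[0])),"len",np.ptp(t))
ye=((hsv[...,0]>18)&(hsv[...,0]<32)&(hsv[...,1]>140)&(hsv[...,2]>60)); p=np.argwhere(ye)[:,::-1]+[X0,Y0]
print("yellow n",len(p))
for A in ([.617,.2888],[.6194,.2889]): print("mark az from axis",np.degrees(np.arctan2(m[1]-A[1],m[0]-A[0])),np.hypot(*(m[:2]-A)))
E
python3 - <<'E'
from valve import *
o=r.observe();print(o["q"].round(1),o["eef_pos"],o["tool_rot"])
plan(([.618,.289,.16],(180,0,187.4)),([.618,.289,.118],(180,0,187.4)))
crop(s,130,200,120,90,6,"pics/v1.png")
E
```

```text
red n 5
mark [0.6453 0.3156 0.088 ] dir -144.18384626170365 len 0.009152851168737024
yellow n 227
mark az from axis 43.40850540043709 0.03900487991666856
mark az from axis 45.83586056551282 0.03722602803133486
[ 10.2  48.5 -66.9  84.9  45.2  76.4  39.8] [0.61019189 0.29963996 0.24170259] [ 179.98781359    0.19523646 -169.88661191]
[-0.0055, -0.0119, 0.0817] [0.0003, 0.0034, 0.0474]
[-0.0054, -0.0119, 0.1237] [0.0003, 0.0034, 0.0474]
```

Request:
play_rows(translation=[[-0.0055,-0.012,0.03],[-0.0055,-0.012,0.06],[-0.0055,-0.012,0.09],[-0.0055,-0.012,0.11],[-0.0055,-0.012,0.122],[-0.0055,-0.012,0.122],[-0.0055,-0.012,0.122]], dr=[[0,0.003,0.047],[0,0.003,0.047],[0,0.003,0.047],[0,0.003,0.047],[0,0.003,0.047],[0,0.003,0.047],[0,0.003,0.047]])

```text
t: 48.9
eef_pos: [0.6188, 0.289, 0.1205]
tool_rot: [179.9, 0.1, -172.6]
wrist_force: [0.4, -0.1, -0.6]
grip_width: 0.0447
finger_force: 0.0
```

Request:
play_rows(translation=[[0,0,0],[0,0,0],[0,0,0],[0,0,0],[0,0,0]], dr=[[0,0,0],[0,0,0],[0,0,0],[0,0,0],[0,0,0]], grip=0.0, grip_force=25)

```text
t: 49.52
eef_pos: [0.6182, 0.292, 0.1206]
tool_rot: [179.6, 0.1, -172.5]
wrist_force: [1.9, 8.7, -1.7]
grip_width: 0.0112
finger_force: 31.5
```

Run:
```python
from h import *
o=r.observe();print(o)
```

```text
{'t': 49.525, 'q': array([  8.95498986,  55.12666244, -61.08130797,  89.25312131,
        51.08498327,  66.68726881,  34.65716782]), 'qvel': array([ 0.01033469,  0.00466894,  0.03122612,  0.02676899,  0.00325607,
        0.07272727, -0.03364933]), 'tau': array([  4.16178927, -60.30673742, -17.64184177, -15.84813595,
         0.54111421,   1.92169949,   0.07640107]), 'eef_pos': array([0.61823948, 0.2919943 , 0.12056814]), 'tool_rot': array([ 1.79593746e+02,  1.25219108e-01, -1.72517114e+02]), 'wrist_force': array([ 1.89079656,  8.72652908, -1.6818077 ]), 'ft_torque': array([ 1.29502131, -0.28774507, -0.16834468]), 'finger_force': 31.499015986919403, 'grip_width': 0.01119041403129463}
```

Request:
play_rows(translation=[[0,0.003,0],[0,0.003,0],[0,0.003,0],[0,0.003,0],[0,0.003,0],[0,0.003,0],[0,0.003,0],[0,0.003,0],[0,0.003,0],[0,0.003,0]], dr=[[0,0,0],[0,0,-0.1],[0,0,-0.2],[0,0,-0.3],[0,0,-0.4],[0,0,-0.5],[0,0,-0.6],[0,0,-0.67],[0,0,-0.67],[0,0,-0.67]])

```text
t: 50.78
eef_pos: [0.6184, 0.2919, 0.1205]
tool_rot: [180.0, 0.1, -134.3]
wrist_force: [-0.5, 0.9, 5.4]
grip_width: 0.0111
finger_force: 32.4
```

Request:
play_rows(translation=[[0,0,0],[0,0,0],[0,0,0],[0,0,-0.04],[0,0,-0.1],[0,0,-0.16],[-0.05,0.05,-0.2],[-0.1,0.1,-0.2],[-0.15,0.15,-0.2],[-0.15,0.15,-0.2],[-0.15,0.15,-0.2]], dr=[[0,0,0],[0,0,0],[0,0,0],[0,0,0],[0,0,0],[0,0,0],[0,0,0],[0,0,0],[0,0,0],[0,0,0],[0,0,0]], grip=0.045)

```text
t: 52.15
eef_pos: [0.6123, 0.5072, 0.3187]
tool_rot: [179.8, -0.0, -133.9]
wrist_force: [0.3, -1.0, -0.3]
grip_width: 0.0452
finger_force: 0.0
```

Run:
```python
from h import *
o=r.observe();print(o["q"].round(1),o["eef_pos"],o["tool_rot"])
c=r.camera("top");s=r.camera("side")
a=cv2.resize(c["image"][158:200,152:200],(576,504),interpolation=cv2.INTER_CUBIC)
print(c["image"][158:200,152:200].mean())
cv2.imwrite("pics/v2.png",a)
```

```text
[-13.8  55.5 -68.6  58.9  50.   92.   69.4] [0.61230662 0.50718082 0.31867675] [ 1.79843339e+02 -3.90530577e-02 -1.33915148e+02]
62.7037037037037
```

Run:
```python
from h import *
c=r.camera("top");s=r.camera("side")
for n,cam,(x0,y0,x1,y1),zr in (("top",c,(152,158,200,200),.088),("side",s,(140,215,235,280),.088)):
    h=cv2.cvtColor(cam["image"],cv2.COLOR_BGR2HSV)[y0:y1,x0:x1]
    red=((h[...,0]<7)|(h[...,0]>173))&(h[...,1]>130)&(h[...,2]>50); ye=(h[...,0]>18)&(h[...,0]<32)&(h[...,1]>130)&(h[...,2]>50); bl=h[...,2]<28
    print(n,"red",red.sum(),"yellow",ye.sum(),"black",bl.sum())
a=cv2.resize(c["image"][158:200,152:200],(400,350),interpolation=cv2.INTER_CUBIC); b=cv2.resize(s["image"][215:285,145:225],(400,350),interpolation=cv2.INTER_CUBIC)
cv2.imwrite("pics/v3.png",np.hstack([a,b]))
```

```text
top red 0 yellow 0 black 14
side red 9 yellow 257 black 0
```

The arm hides the valve in the top view, so I'm moving it clear to the other side, up high.

Run:
```python
from h import *
plan(([.5,.25,.38],(180,0,170)),([.48,-.05,.38],(180,0,120)),([.42,-.35,.36],(180,0,80)))
```

```text
[0.2614, -0.0927, -0.0605] [0.0002, -0.0001, 0.971]
[0.4898, -0.2882, -0.0605] [0.0001, -0.0002, 1.8436]
[0.7462, -0.4551, -0.0406] [0.0001, -0.0003, 2.5417]
```

Request:
play_rows(translation=[[0.06,-0.02,-0.06],[0.12,-0.04,-0.06],[0.18,-0.06,-0.06],[0.261,-0.093,-0.06],[0.261,-0.093,-0.06],[0.3,-0.13,-0.06],[0.35,-0.17,-0.06],[0.4,-0.21,-0.06],[0.45,-0.25,-0.06],[0.49,-0.288,-0.06],[0.49,-0.288,-0.06],[0.54,-0.32,-0.06],[0.59,-0.35,-0.05],[0.64,-0.385,-0.05],[0.7,-0.42,-0.04],[0.746,-0.455,-0.04],[0.746,-0.455,-0.04],[0.746,-0.455,-0.04]], dr=[[0,0,0.97],[0,0,0.97],[0,0,0.97],[0,0,0.97],[0,0,0.97],[0,0,1.84],[0,0,1.84],[0,0,1.84],[0,0,1.84],[0,0,1.84],[0,0,2.54],[0,0,2.54],[0,0,2.54],[0,0,2.54],[0,0,2.54],[0,0,2.54],[0,0,2.54],[0,0,2.54]])

```text
t: 54.6
eef_pos: [0.42, -0.3487, 0.3588]
tool_rot: [-179.9, -0.1, 80.1]
wrist_force: [-0.1, 0.7, 1.0]
grip_width: 0.0452
finger_force: 0.0
```

Run:
```python
from h import *
c=r.camera("top");s=r.camera("side")
a=cv2.resize(c["image"][155:205,145:205],(600,500),interpolation=cv2.INTER_CUBIC)
h=cv2.cvtColor(c["image"],cv2.COLOR_BGR2HSV)
red=((h[...,0]<7)|(h[...,0]>173))&(h[...,1]>110)&(h[...,2]>50);print("red",red[155:205,145:205].sum())
ye=((h[...,0]>18)&(h[...,0]<32)&(h[...,1]>130)&(h[...,2]>50));print("ye",ye[155:205,145:205].sum())
cv2.imwrite("pics/v4.png",a)
print(r.observe()["q"].round(0))
```

```text
red 0
ye 110
[ 81.  21. -57.  96.  18.  73.  11.]
```

View pics/v4.png

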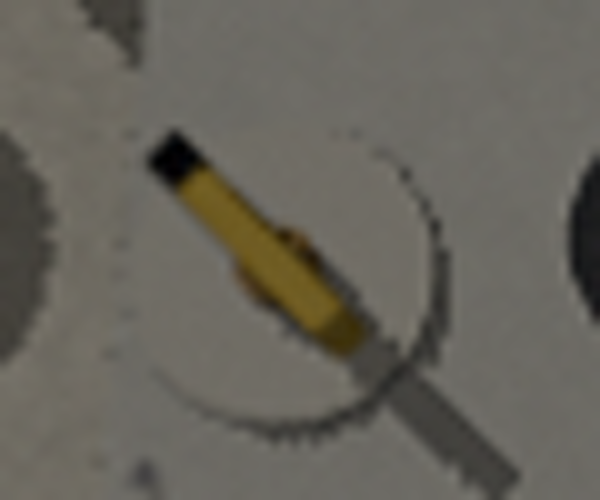

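The black pointer (175,157) completely covers the red mark in the top view. Checking the angles numerically.

Run:
```python
from h import *
c=r.camera("top");s=r.camera("side")
W=lambda p,z:pix2w(c,(np.array(p)+.5)/10-.5+[145,155],z)[:2]
az=lambda v:round(float(np.degrees(np.arctan2(v[1],v[0]))),1)
p,t=W((163,143),.127),W((336,322),.127); print("handle",p,t,np.linalg.norm(p-t),az(p-t),"mid",(p+t)/2)
print("edge az",az(W((203,172),.127)-W((365,322),.127)),az(W((178,188),.127)-W((322,340),.127)))
print("hub",W((273,262),.093), "ring",W((290,280),.087))
A=(p+t)/2
mo,mi=np.array([.6514,.3244]),np.array([.6383,.3109])
for A_ in (A,W((273,262),.093)): print("mark az from",A_,az((mo+mi)/2-A_),az(mo-A_),np.linalg.norm((mo+mi)/2-A_))
# side view: red pixels now
h=cv2.cvtColor(s["image"],cv2.COLOR_BGR2HSV)[215:285,140:235]
red=((h[...,0]<9)|(h[...,0]>172))&(h[...,1]>110)&(h[...,2]>50); P=np.argwhere(red)[:,::-1]+[140,215]
V=np.array([pix2w(s,u,.088)[:2] for u in P]);print("side red",len(P),V.mean(0),"az",az(V.mean(0)-A)); 
o=A+0; e=lambda a:A+.033*np.array([np.cos(np.radians(a)),np.sin(np.radians(a))])
print("side px of predicted mark",w2pix(s,[[*(A+.04/.033*(e(a)-A)),.088] for a in (40,45,50)]).round(1).tolist(),"red px",P.mean(0))
```

```text
handle [0.64355202 0.31567685] [0.59703178 0.26759233] 0.06690481796711899 45.9 mid [0.6202919  0.29163459]
edge az 48.9 45.4
hub [0.62135552 0.2938725 ] ring [0.61809653 0.29058196]
mark az from [0.6202919  0.29163459] 46.7 46.5 0.03577571926664715
mark az from [0.62135552 0.2938725 ] 45.3 45.5 0.03342694183522582
side red 14 [0.64398783 0.31257751] az 41.5
side px of predicted mark [[165.7, 246.5], [165.6, 247.4], [165.7, 248.3]] red px [169.35714286 246.57142857]
```

Run:
```python
from look import *
d=[cv2.inRange(hsv,a,b)[160:200,230:350].sum()//255 for a,b in (((105,120,40),(125,255,255)),((50,100,30),(80,255,255)),((5,150,60),(16,255,255)))];print(d)
print(r.close_job())
```

```text
blue 236 [424.1  41.8] [14.3 19.7] 26.6
blue 2473 [41.5 63.3] [49.3 58.8] 1.3
blue 237 [455.6  42.7] [14.4 19. ] 31.0
blue 231 [487.2  43.5] [14.1 18.9] 38.7
blue 242 [518.3  44.8] [14.1 19.1] 45.0
blue 495 [329.9 176.9] [23.1 23.1] 61.4
green 233 [411.6  68.5] [26.1 19.5] 7.8
green 366 [372.7 144.3] [21. 21.] 90.0
green 462 [290.8 175.4] [23.4 21.2] 60.3
orange 186 [451.8  49.2] [24.6 18.2] 28.1
orange 183 [513.   50.9] [24.5 18.4] 32.7
orange 336 [250.5 171.1] [18.6 19.5] 61.9
[np.uint64(495), np.uint64(462), np.uint64(371)]
the job is handed in; nothing more can be done
None
```

The job is handed in at about 55 s: both cartridges are in the closed drawer, all three jars present (blue, green, orange) stand inverted on pegs 3, 2 and 1, and the valve pointer sits within about 1° of the red mark.

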